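# Jar lids by size into their rows, drawer shut to its catch

### The arm

A 6-joint arm with a two-finger parallel gripper is mounted at the origin on the work surface. World frame = base frame: x ahead of the robot, y to its left, z up, the work surface at z = 0. Lengths are in m, angles in rad, forces in N, time in s.
With the tool pointing down it reaches from about 0.3 to 0.85 m from the base axis. Payload 5.4 kg.
Tool frame: the origin (TCP) lies midway between the tips of the shut fingers; the grasp point (between the pads) lies 19 mm behind it; z points along the fingers, y is the direction in which the jaws open and shut (so a half turn about z gives the same grasp; the last joint's range is limited). The gripper opens to 85 mm and grips with 20 to 120 N. Pads are 22 mm wide; open, the fingers measure 114 mm over their backs; the gripper's body (76 mm by 85 mm) begins 54 mm behind the grasp point. The pads swing forward as they close: fully open they stand 13 mm farther back than shut.
Start: joints at [-1.389, 0.158, 1.597, -0, 1.386, -0.21], TCP at [0.22, -0.531, 0.231] pointing down, gripper open.
Joint ranges: [-2.91, 2.91], [-0.94, 2.29], [0.18, 2.7], [-1.29, 4.43], [0.17, 2.64], [-3, 3]. Speed limits (rad/s): [2.57, 2.57, 3.14, 3.14, 3.14, 3.14].

### API

Orientations are given as a unit quaternion [x, y, z, w].
In Python, from plant import bot gives the robot as it stands. The module is installed in compiled form; this text tells all that it offers.
- The arm moves only by the shell command python3 -m crank 'ROWS'. ROWS is JSON, a list of rows, each an object with "dr": the turn, a rotation vector about the tool's x, y, z in rad, a list of three; "offset": the shift along the tool's x, y, z in mm, a list of three; "grip": the finger opening in mm, from 0 to 85.4. A call has 1 to 20 rows; each row is the pose to reach, as a shift and turn from the pose commanded when the call began, along the tool's axes at that moment; what a row does not reach only later rows make up. A row lasts 1/10 s, in which the tool goes at most 50 mm and 8.59 degrees, less where a joint would pass 70% of its speed; a pose out of reach is approached as far as the arm can. A call with a gripper value outside its range is refused whole. The fingers move at their own pace and stop on an object; the grip force is fixed at half the most. Time passes only in rows, so rows that repeat a pose let the fingers close. It gives the time, the measured TCP pose, the force and the opening at its end, in the units of the state.
- bot.read_state(): the state, without advancing time (a new reading comes with each control period).
- bot.capture(name): name is "side" or "top" or "wrist"; returns a dict with "image" (480x640x3 uint8, red, green, blue), "z_map" (480x640 float32, m along the optical axis (not along the pixel's ray), 0 where there is no reading), "intrinsics" (3x3 intrinsics, pixels), "R" (3x3) and "t" (3): a world point X has camera coordinates R X + t. Camera axes: x right, y down, z forward; pixel columns grow to the right and rows downward; lengths in m; the calibration is good to about 2 mm. A picture is of the moment at which its call begins.
- bot.sign_off(): hands the job in, once; it reports no verdict.
The state is a dict: "t": time; "q": joint angles; "joint_velocities": joint speeds; "tau": joint torques, N m; "ee_pos": TCP position; "tcp_rot": TCP orientation; "force": force on the tool from outside, world axes, zero at the start; "ft_torque": the same for the moment, N m; "finger_gap": opening from 0.0 (shut) to 1.0 (fully open).
Only numpy, scipy, OpenCV 4.12 (cv2) and the standard library are available. Lean on these libraries where they do the work, as an engineer would, in place of code of your own. Each camera call takes 0.05 s, during which the arm holds its last target.

### The job

Sort the four jar lids lying in the open part of the breakfast drawer: slide the two larger ones into the wide row and the two smaller ones into the narrow row, under the rows' lips and each fully inside its row. Then push the drawer gently home, past its catch, until you feel it seat on its stop, without slamming or forcing it. Leave the other things on the counter where they are.

Things in the scene. Friction and masses are not known exactly. Their poses are not given: they have to be found in the camera images.
- cabinet: low light-wood drawer box fixed on the counter, 165 mm deep (x), 364 mm wide (y), 52 mm high, open at its front, which faces -x of its own frame towards the robot. Origin: centre of its underside, x pointing into the box, front face at x = -82.5 mm.
- drawer (a joint): the drawer's opening in m: 0 with its panel against the box, 0.148 fully out; it starts almost fully out. It slides along the box's x axis with about 2 N of friction. It is home against an adjustable stop set somewhere from 0.002 to 0.022 (new each time, cannot be seen): push till it is felt. From 20 to 7 mm before home a sprung roller catch resists with some 7 N more, then snaps the drawer home.
- catch (a joint): how far the sprung roller of the catch, hidden in the box, is lifted, in m: 0 while the drawer is clear of it, 0.004 as the drawer's bump passes under it, about 0.003 when the drawer sits home on its rubber-buffered stop.
- drawer_front (a point): top edge of the drawer's front panel, middle of its outer face, 50 mm above the counter; axes as the box (push along +x). No handle, 364 wide, 46 tall, 10 mm thick. Inside, the drawer is 144 deep and 338 mm wide, walls 20 mm over the floor; rows at y 31 to 169 mm, wide one next to the panel, narrow one behind; the rest is open floor for the lids, its 60 mm before the rows free.
- wide_row (a point): centre of the wide (front) row, on the drawer floor (8 mm above the counter); moves with the drawer. It is 67 mm wide and runs 138 mm along this y axis: open mouth at y -69 mm, closed end at +69 mm; x points into the box. Its walls stand 16.5 mm over the floor; from 12 mm inside the mouth their top 2.5 mm overhangs 3 mm each side as lips: lids only slide in under them; 61 mm stays open above.
- narrow_row (a point): centre of the narrow (rear) row, on the drawer floor (8 mm above the counter); moves with the drawer. It is 57 mm wide and runs 138 mm along this y axis: open mouth at y -69 mm, closed end at +69 mm; x points into the box. Its walls stand 16.5 mm over the floor; from 12 mm inside the mouth their top 2.5 mm overhangs 3 mm each side as lips: lids only slide in under them; 51 mm stays open above.
- lid_large_a: larger plain bare-steel twist-off jar lid lying open side up on the drawer floor: a shallow cup, outer diameter 63 mm, 10 mm tall, rim wall 2 mm, floor 2 mm thick, so 59 mm clear inside. Origin: centre of its underside, z up; its yaw means nothing.
- lid_large_b: larger plain bare-steel twist-off jar lid lying open side up on the drawer floor: a shallow cup, outer diameter 63 mm, 10 mm tall, rim wall 2 mm, floor 2 mm thick, so 59 mm clear inside. Origin: centre of its underside, z up; its yaw means nothing.
- lid_small_a: smaller plain bare-steel twist-off jar lid lying open side up on the drawer floor: a shallow cup, outer diameter 53 mm, 10 mm tall, rim wall 2 mm, floor 2 mm thick, so 49 mm clear inside. Origin: centre of its underside, z up; its yaw means nothing.
- lid_small_b: smaller plain bare-steel twist-off jar lid lying open side up on the drawer floor: a shallow cup, outer diameter 53 mm, 10 mm tall, rim wall 2 mm, floor 2 mm thick, so 49 mm clear inside. Origin: centre of its underside, z up; its yaw means nothing.
- butter_dish: bystander: covered glass butter dish, 100 x 170 mm, 81 mm tall with its knob; origin centre of underside.
- toast_rack: bystander: cream ceramic toast rack, 75 x 170 mm, 82 mm tall; origin centre of underside.
- spreader_a: bystander: steel butter spreader lying flat along its x, 150 mm long, 20 mm wide, 6 mm thick; origin near its middle.
- spreader_b: bystander: steel butter spreader like the other one.
Not all that is in view belongs to the job. Leave any blue or purple look-alike of the lid_small_a alone.

How it is judged:
By the outcome, as a careful person would: the job done as asked, in the order asked, and still so for the second after the job is handed in, with the robot touching nothing.
It also fails if it takes over 69 s, if anything falls off the work surface, if the arm or the gripper's body presses on something with over 40 N, if the wrist force passes 120 N, or if a joint passes its speed limit or range.

## Working session

There is one attempt and no reset: what is moved stays moved. The work goes in short steps, Python scripts to look and compute and a shell command to move; the robot and the scene stay as the last step left them, time stands still between calls to the robot, and variables do not carry over. Pictures are saved under pics/ and viewed, and the job is handed in when it is done.

```bash
ls; mkdir -p pics; python3 - <<'E'
from plant import bot
import cv2,numpy as np
s=bot.read_state()
for k in s: print(k,s[k])
for n in ["top","side","wrist"]:
    c=bot.capture(n)
    cv2.imwrite(f"pics/{n}0.png",c["image"][:,:,::-1])
    np.savez(f"{n}0.npz",**c)
    print(n,c["intrinsics"].round(1).tolist(),c["R"].round(3).tolist(),c["t"].round(3).tolist())
E
```

```text
pics
t 0.0
q [-1.38909990e+00  1.59075031e-01  1.59827343e+00  4.15383781e-06
  1.38619226e+00 -2.10098116e-01]
joint_velocities [ 0.00089546  0.00047705  0.0002062   0.00042742 -0.000306    0.00018422]
tau [ 4.08225887e-04 -3.96001410e+01 -3.31431842e+01 -2.61572268e-04
  8.47087358e-03 -7.94707830e-06]
ee_pos [ 0.21943112 -0.53081686  0.23028168]
tcp_rot [ 9.80873023e-01  1.94646254e-01  1.58726765e-05 -9.73905599e-04]
force [ 0.70858122 -0.52022523 -0.71097533]
ft_torque [ 0.00359641 -0.0082862  -0.01758974]
finger_gap 1.0016637554583823
top [[458.5, 0.0, 315.5], [0.0, 458.5, 243.2], [0.0, 0.0, 1.0]] [[-0.013, -1.0, -0.003], [-0.984, 0.013, -0.18], [0.18, 0.0, -0.984]] [-0.019, 0.58, 0.899]
side [[488.7, 0.0, 329.5], [0.0, 488.7, 235.0], [0.0, 0.0, 1.0]] [[-0.893, -0.45, 0.01], [-0.317, 0.613, -0.724], [0.319, -0.649, -0.69]] [0.526, 0.253, 0.951]
wrist [[406.0, 0.0, 320.4], [0.0, 406.0, 240.9], [0.0, 0.0, 1.0]] [[0.381, -0.925, -0.0], [-0.883, -0.364, 0.296], [-0.274, -0.113, -0.955]] [-0.574, -0.038, 0.379]
```

View pics/top0.png

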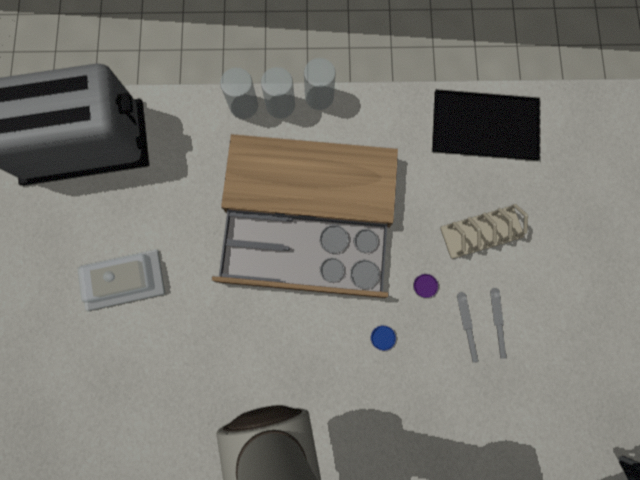

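View pics/side0.png

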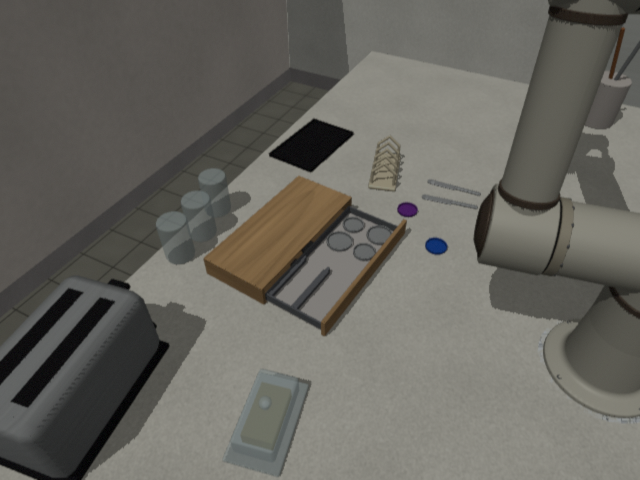

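View pics/wrist0.png

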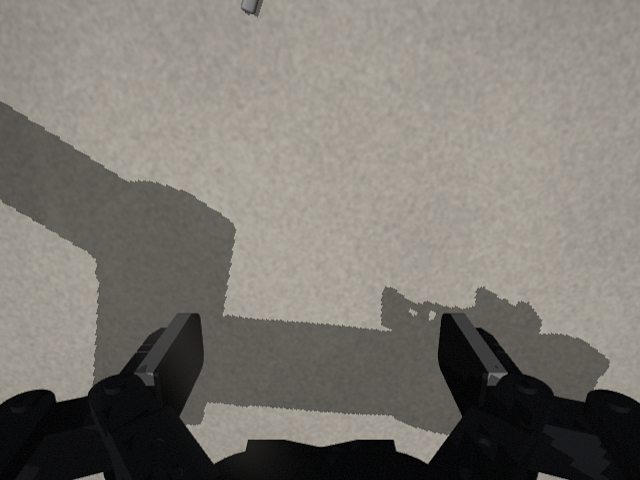

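The top view shows the drawer open towards the robot. Its rows are on the left (y+), with their divider at about (260,245). The lids are at (335,240), (367,241), (333,270) and (365,275). Purple (426,286) and blue (383,338) look-alikes lie outside the drawer and get left alone. Next I'll measure.

```bash
cat > h.py <<'E'
import numpy as np,cv2
from scipy.spatial.transform import Rotation as Rn
def ray(c,uv,z):
    uv=np.atleast_2d(np.asarray(uv,float)); K=c["intrinsics"];R=c["R"];t=c["t"]
    d=np.c_[(uv[:,0]-K[0,2])/K[0,0],(uv[:,1]-K[1,2])/K[1,1],np.ones(len(uv))]@R
    o=-R.T@t
    return o+d*((z-o[2])/d[:,2])[:,None]
def proj(c,P):
    P=np.atleast_2d(P);q=(P@c["R"].T+c["t"])@c["intrinsics"].T
    return q[:,:2]/q[:,2:]
E
python3 - <<'E'
from h import *
c=np.load("top0.npz"); im=c["image"][:,:,::-1]
crop=im[120:310,200:410]; cv2.imwrite("pics/top_crop.png",cv2.resize(crop,None,fx=3.8,fy=3.1,interpolation=cv2.INTER_CUBIC))
for uv,z in [((214,280),.05),((387,294),.05),((397,151),.052),((394,221),.052),((231,136),.052),((223,208),.052)]:
    print(uv,ray(c,uv,z).round(3))
for uv in [(335,240),(367,241),(333,270),(365,275)]: print(uv,ray(c,uv,.018).round(3))
E
```

```text
(214, 280) [[0.506 0.183 0.05 ]]
(387, 294) [[ 0.473 -0.171  0.05 ]]
(397, 151) [[ 0.779 -0.205  0.052]]
(394, 221) [[ 0.625 -0.191  0.052]]
(231, 136) [[0.819 0.154 0.052]]
(223, 208) [[0.658 0.167 0.052]]
(335, 240) [[ 0.592 -0.069  0.018]]
(367, 241) [[ 0.589 -0.137  0.018]]
(333, 270) [[ 0.528 -0.063  0.018]]
(365, 275) [[ 0.516 -0.131  0.018]]
```

View pics/top_crop.png

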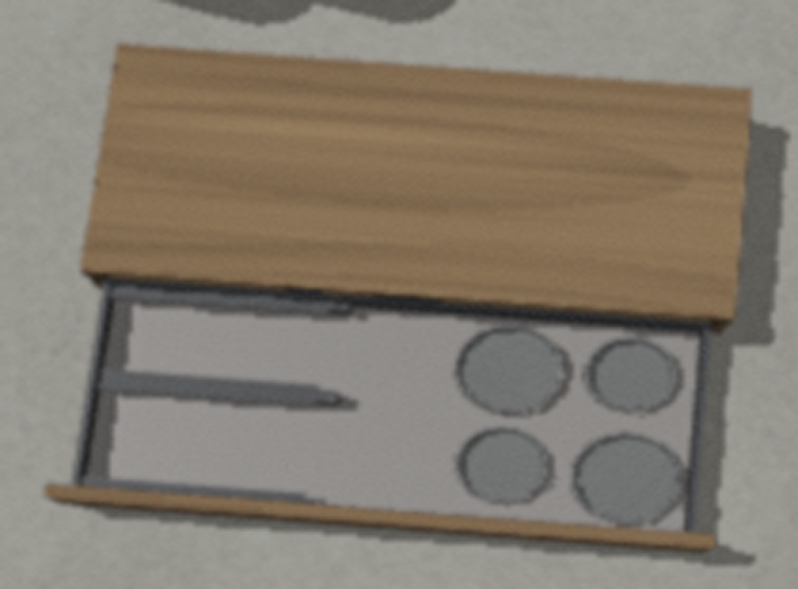

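```bash
python3 -m crank '[{"dr":[0,0,0.2],"offset":[231,-191,0],"grip":20},{"dr":[0,0,0.485],"offset":[462,-383,0],"grip":20},{"dr":[0,0,0.485],"offset":[462,-383,0],"grip":20},{"dr":[0,0,0.485],"offset":[462,-383,0],"grip":20},{"dr":[0,0,0.485],"offset":[462,-383,0],"grip":20},{"dr":[0,0,0.485],"offset":[462,-383,0],"grip":20},{"dr":[0,0,0.485],"offset":[462,-383,0],"grip":20},{"dr":[0,0,0.485],"offset":[462,-383,0],"grip":20},{"dr":[0,0,0.485],"offset":[462,-383,0],"grip":20},{"dr":[0,0,0.485],"offset":[462,-383,0],"grip":20},{"dr":[0,0,0.485],"offset":[462,-383,0],"grip":20},{"dr":[0,0,0.485],"offset":[462,-383,0],"grip":20},{"dr":[0,0,0.485],"offset":[462,-383,0],"grip":20},{"dr":[0,0,0.485],"offset":[462,-383,0],"grip":20},{"dr":[0,0,0.485],"offset":[462,-383,0],"grip":20},{"dr":[0,0,0.485],"offset":[462,-383,0],"grip":20},{"dr":[0,0,0.485],"offset":[462,-383,0],"grip":20}]'
python3 - <<'E'
from plant import bot
from h import *
c=bot.capture("wrist"); np.savez("w1.npz",**c); cv2.imwrite("pics/w1.png",c["image"][:,:,::-1])
s=bot.read_state(); print(s["t"],s["q"],s["ee_pos"],s["force"],Rn.from_quat(s["tcp_rot"]).as_matrix().round(3))
E
```

```text
t: 1.85
ee_pos: [0.5, -0.0022, 0.2313]
tcp_rot: [0.999, -0.048, 0.0, 0.0]
force: [0.2, 0.2, 0.2]
finger_gap: 0.233
1.9 [-2.46221050e-01 -3.82832232e-02  1.80261988e+00 -6.06469681e-05
  1.37712377e+00  1.41973666e+00] [ 0.50007052 -0.0020681   0.2313691 ] [-0.16711348 -0.90965983 -0.34662156] [[ 0.995 -0.095  0.   ]
 [-0.095 -0.995 -0.   ]
 [ 0.     0.    -1.   ]]
```

View pics/w1.png

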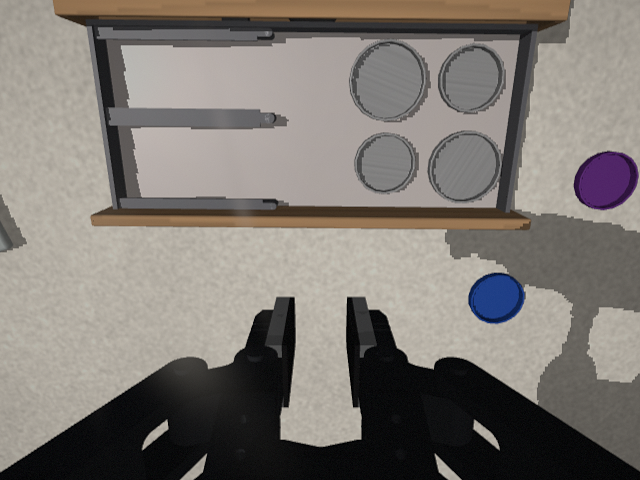

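The wrist view shows the drawer square to the image. Row walls end at about (270,34), (270,118) and (275,204). Lids: large at (390,80), small at (471,78), small at (386,163), large at (465,165). Now measuring precisely.

```bash
cat > lids.py <<'E'
from h import *
def lids(c,box,save=None):
    u0,v0,u1,v1=box
    im=c["image"][v0:v1,u0:u1].astype(int)
    m=((im[...,0]-im[...,1])<4)&(im.sum(2)>150)
    m=m.astype(np.uint8)*255
    m=cv2.morphologyEx(m,cv2.MORPH_CLOSE,np.ones((3,3)));m=cv2.morphologyEx(m,cv2.MORPH_OPEN,np.ones((5,5)))
    if save: cv2.imwrite(save,m)
    cs,_=cv2.findContours(m,cv2.RETR_EXTERNAL,cv2.CHAIN_APPROX_NONE)
    out=[]
    for k in cs:
        if cv2.contourArea(k)<800: continue
        hull=cv2.convexHull(k)[:,0].astype(float)+[u0,v0]
        P=ray(c,(k[:,0]+[u0,v0]),.018)[:,:2].astype(np.float32)
        (x,y),r=cv2.minEnclosingCircle(P)
        out.append((np.array([x,y]),2*r,2*np.sqrt(cv2.contourArea(P.reshape(-1,1,2))/np.pi),hull.mean(0)))
    return out
E
python3 - <<'E'
from lids import *
c=np.load("w1.npz")
im=c["image"].astype(int)
for uv in [(390,80),(471,78),(440,110),(320,100),(200,117),(200,80)]: print(uv,im[uv[1],uv[0]])
for o in lids(c,(300,35,515,208),"pics/m1.png"): print([np.round(a,4) for a in o])
# z map checks
z=c["z_map"]
def pt(u,v):
    K=c["intrinsics"];p=np.array([(u-K[0,2])/K[0,0],(v-K[1,2])/K[1,1],1])*z[v,u]; return (c["R"].T@(p-c["t"])).round(4)
for uv in [(390,80),(471,78),(320,100),(200,117),(300,212),(110,217),(515,221),(400,10)]: print(uv,pt(*uv))
E
```

```text
(390, 80) [129 128 128]
(471, 78) [124 123 123]
(440, 110) [165 158 154]
(320, 100) [171 163 159]
(200, 117) [107 107 109]
(200, 80) [184 176 172]
[array([ 0.5288, -0.0606]), np.float64(0.0543), np.float64(0.052), array([381.6667, 162.6364])]
[array([ 0.5196, -0.1309]), np.float64(0.0667), np.float64(0.0627), array([460.5161, 165.129 ])]
[array([ 0.5907, -0.1344]), np.float64(0.0552), np.float64(0.0528), array([472.5769,  77.2308])]
[array([ 0.5966, -0.0663]), np.float64(0.0639), np.float64(0.0621), array([388.4324,  84.1351])]
(390, 80) [ 0.5972 -0.0698  0.0106]
(471, 78) [ 0.5922 -0.1368  0.0117]
(320, 100) [ 0.5871 -0.01    0.009 ]
(200, 117) [0.5829 0.0893 0.0258]
(300, 212) [0.4978 0.0158 0.0357]
(110, 217) [0.5121 0.17   0.0507]
(515, 221) [ 0.4764 -0.161   0.0497]
(400, 10) [ 0.64   -0.0718  0.0527]
```

View pics/m1.png

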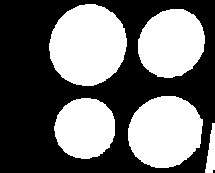

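```bash
python3 - <<'E'
from h import *
c=np.load("w1.npz"); im=c["image"]; z=c["z_map"]
K=c["intrinsics"]
vv,uu=np.mgrid[0:480,0:640]
p=np.stack([(uu-K[0,2])/K[0,0],(vv-K[1,2])/K[1,1],np.ones_like(uu,float)],-1)*z[...,None]
W=(p-c["t"])@c["R"]
# columns across: print the edges for column 180 and 250, rows 20..235
for u in (150,240,300):
    print(u,[(v,int(im[v,u].sum()//3),round(float(W[v,u,0]),3),round(float(W[v,u,2])*1000)) for v in list(range(20,46,2))+list(range(104,132,2))+list(range(194,234,2))])
print([(u,int(im[117,u].sum()//3),round(float(W[117,u,1]),3),round(float(W[117,u,2])*1000)) for u in list(range(90,140,3))+list(range(255,290,3))])
print([(u,int(im[150,u].sum()//3),round(float(W[150,u,1]),3),round(float(W[150,u,2])*1000)) for u in list(range(495,535,3))])
cv2.imwrite("pics/w1c.png",cv2.resize(im[:240,80:300,::-1],None,fx=2.5,fy=2.5,interpolation=cv2.INTER_CUBIC))
E
```

```text
150 [(20, 51, 0.656, 28), (22, 49, 0.655, 28), (24, 48, 0.654, 28), (26, 39, 0.653, 25), (28, 49, 0.652, 25), (30, 90, 0.65, 25), (32, 110, 0.649, 24), (34, 110, 0.648, 24), (36, 110, 0.646, 25), (38, 112, 0.645, 25), (40, 76, 0.646, 10), (42, 89, 0.645, 8), (44, 82, 0.644, 8), (104, 182, 0.598, 7), (106, 182, 0.596, 9), (108, 137, 0.594, 25), (110, 112, 0.592, 24), (112, 112, 0.591, 23), (114, 111, 0.589, 26), (116, 111, 0.588, 24), (118, 113, 0.586, 23), (120, 111, 0.585, 25), (122, 110, 0.583, 25), (124, 111, 0.581, 25), (126, 88, 0.58, 7), (128, 185, 0.578, 9), (130, 182, 0.577, 9), (194, 171, 0.521, 8), (196, 175, 0.52, 10), (198, 82, 0.52, 24), (200, 101, 0.519, 24), (202, 101, 0.517, 25), (204, 99, 0.515, 25), (206, 100, 0.513, 24), (208, 78, 0.512, 26), (210, 48, 0.512, 34), (212, 49, 0.511, 41), (214, 45, 0.511, 47), (216, 101, 0.51, 50), (218, 116, 0.508, 51), (220, 108, 0.506, 50), (222, 106, 0.505, 50), (224, 107, 0.503, 49), (226, 120, 0.49, 1), (228, 176, 0.488, -1), (230, 176, 0.486, 0), (232, 172, 0.484, -1)]
240 [(20, 41, 0.65, 27), (22, 51, 0.649, 27), (24, 53, 0.64
[... 2280 characters left out ...]
6, 112, 0.151, 24), (129, 112, 0.148, 24), (132, 112, 0.146, 24), (135, 112, 0.143, 25), (138, 111, 0.141, 23), (255, 100, 0.045, 24), (258, 101, 0.042, 24), (261, 99, 0.04, 25), (264, 100, 0.037, 25), (267, 111, 0.035, 25), (270, 98, 0.032, 26), (273, 98, 0.03, 24), (276, 67, 0.029, 9), (279, 94, 0.027, 8), (282, 89, 0.024, 8), (285, 105, 0.021, 8), (288, 169, 0.019, 8)]
[(495, 66, -0.158, 14), (498, 120, -0.158, 19), (501, 161, -0.164, 10), (504, 40, -0.167, 10), (507, 48, -0.167, 16), (510, 49, -0.167, 21), (513, 46, -0.167, 26), (516, 83, -0.169, 28), (519, 96, -0.185, -1), (522, 174, -0.188, 0), (525, 173, -0.191, -1), (528, 176, -0.193, 0), (531, 180, -0.196, 0), (534, 177, -0.198, 0)]
```

View pics/w1c.png

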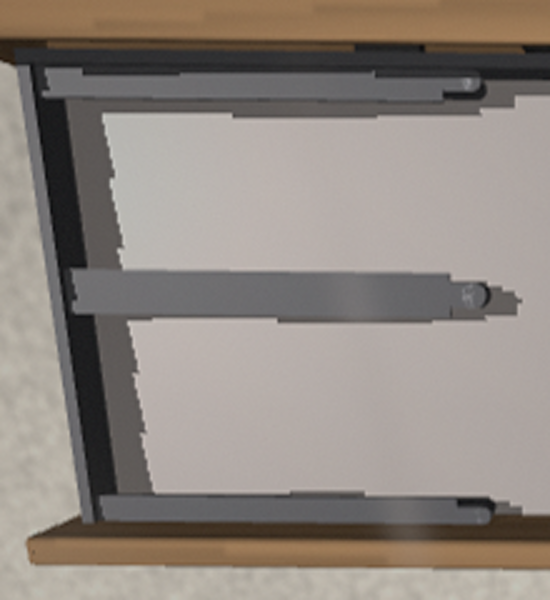

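```bash
cat > fr.py <<'E'
from h import *
def frame(c):
    z=c["z_map"];K=c["intrinsics"]
    vv,uu=np.mgrid[0:480,0:640]
    p=np.stack([(uu-K[0,2])/K[0,0],(vv-K[1,2])/K[1,1],np.ones_like(uu,float)],-1)*z[...,None]
    return (p-c["t"])@c["R"]
E
python3 - <<'E'
from fr import *
c=np.load("w1.npz"); W=frame(c); im=c["image"].astype(float).sum(2)/3
# panel inner face
m=np.zeros(W.shape[:2],bool); m[205:222,100:520]=True
f=W[m&(W[...,2]>.030)&(W[...,2]<.045)]
b,a=np.polyfit(f[:,1],f[:,0],1); print("inner face x=%.4f + %.4f y"%(a,b),"yaw",-np.degrees(np.arctan(b)),len(f))
# mid divider edges by column, intensity gradient cast on z=.0245
def edges(v0,v1,us,z):
    E0=[];E1=[]
    for u in us:
        g=np.diff(im[v0:v1,u]); E0.append((u,v0+np.argmin(g)+1-.5)); E1.append((u,v0+np.argmax(g)+1-.5))
    return ray(c,E0,z),ray(c,E1,z)
th=np.arctan(b); ex=np.array([np.cos(th),-np.sin(th)]); ey=np.array([np.sin(th),np.cos(th)])
print(ex,ey)
z=W[...,2]
for name,(v0,v1) in {"mid":(100,135),"rear":(24,44),"front":(190,215)}.items():
    m=np.zeros(z.shape,bool); m[v0:v1,140:255]=True
    q=W[m&(abs(z-.0245)<.0025)][:,:2]; s=q@ex
    lo,hi=[],[]
    print(name,np.percentile(s,[1,50,99]).round(4))
s0=a*ex[0]  # inner face offset along ex
print("inner face s",s0)
# mouth end & side wall in y
m=np.zeros(z.shape,bool); m[110:124,100:300]=True
q=W[m&(abs(z-.0245)<.003)][:,:2]@ey; print("divider y range",np.percentile(q,[.5,99.5]))
# side walls
for (u0,u1) in ((92,112),(505,530)):
    m=np.zeros(z.shape,bool); m[60:190,u0:u1]=True
    q=W[m&(abs(z-.028)<.0012)][:,:2]@ey; print("side wall top y",np.percentile(q,[2,50,98]))
for n,L in dict(SF=(.5288,-.0606),LF=(.5196,-.1309),SR=(.5907,-.1344),LR=(.5966,-.0663)).items():
    print(n,np.array(L)@ex-s0,np.array(L)@ey)
# box front edge
m=np.zeros(z.shape,bool); m[0:40,80:560]=True
f=W[m&(abs(z-.052)<.002)]; print("box top min s",np.percentile(f[:,:2]@ex,[.5,1])-s0)
E
```

```text
inner face x=0.4963 + 0.1063 y yaw -6.066214706734646 1702
[ 0.99440043 -0.10567773] [0.10567773 0.99440043]
mid [0.5636 0.5705 0.5773]
rear [0.6283 0.6331 0.6377]
front [0.4933 0.498  0.5026]
inner face s 0.4934768136808047
divider y range [0.09117924 0.22872342]
side wall top y [0.22722215 0.22956951 0.23190792]
side wall top y [-0.11432572 -0.11177805 -0.10969138]
SF 0.03876620471238984 -0.004378284104719442
LF 0.03704686495165194 -0.07525686952222864
SR 0.10811860767037912 -0.07122358464224919
LR 0.10678891700682719 -0.0028814166729839636
box top min s [0.1454563  0.14553619]
```

```bash
python3 - <<'E'
from fr import *
from plant import bot
c=np.load("w1.npz"); W=frame(c); s=bot.read_state(); R=Rn.from_quat(s["tcp_rot"]).as_matrix()
T=(W-s["ee_pos"])@R
for v in (298,302,306,312,320,335):
    r=T[v,225:420]; ok=r[:,2]<.02
    us=np.where(ok)[0]+225
    print(v,[(int(u),(T[v,u]*1000).round(0).astype(int).tolist()) for u in us if (u in (us[0],us[-1]) or u-1 not in us or u+1 not in us)])
E
```

```text
298 [(276, [10, -17, -5]), (294, [9, -10, -3]), (347, [9, 10, -3]), (365, [11, 16, -7])]
302 [(275, [11, -17, -10]), (294, [8, -10, -4]), (347, [8, 10, -3]), (366, [11, 16, -10])]
306 [(269, [75, 0, -143]), (274, [11, -17, -13]), (294, [7, -10, -5]), (347, [6, 10, -3]), (367, [11, 16, -13]), (402, [75, 0, -143])]
312 [(259, [7, -23, -10]), (294, [5, -10, -5]), (347, [4, 10, -4]), (382, [7, 22, -10])]
320 [(254, [7, -23, -16]), (295, [-2, -10, 0]), (306, [75, 0, -143]), (346, [-2, 10, 0]), (387, [6, 23, -15])]
335 [(237, [75, 0, -143]), (249, [6, -24, -25]), (295, [-8, -10, -1]), (346, [-7, 10, -1]), (392, [7, 23, -26])]
```

```bash
cat > st.py <<'E'
from plant import bot
import numpy as np
from scipy.spatial.transform import Rotation as Rn
ex=np.array([.9944,-.10568]);ey=np.array([.10568,.9944])
def st():
    s=bot.read_state();p=s["ee_pos"][:2];R=Rn.from_quat(s["tcp_rot"]).as_matrix()
    f=s["force"]
    print("t %.2f s %.1f w %.1f z %.1f | yaw %.4f | F s %.1f w %.1f z %.1f gap %.1f"%(s["t"],(p@ex-.4935)*1e3,p@ey*1e3,s["ee_pos"][2]*1e3,np.arctan2(R[1,0],R[0,0]),f[:2]@ex,f[:2]@ey,f[2],s["finger_gap"]*85.4))
if __name__=="__main__": st()
E
python3 -m crank '[{"dr":[0,0,0.0109],"offset":[102.2,54.8,0],"grip":24},{"dr":[0,0,0.0109],"offset":[102.2,54.8,0],"grip":24},{"dr":[0,0,0.0109],"offset":[102.2,54.8,60],"grip":24},{"dr":[0,0,0.0109],"offset":[102.2,54.8,110],"grip":24},{"dr":[0,0,0.0109],"offset":[102.2,54.8,160],"grip":24},{"dr":[0,0,0.0109],"offset":[102.2,54.8,190],"grip":24},{"dr":[0,0,0.0109],"offset":[102.2,54.8,190],"grip":24},{"dr":[0,0,0.0109],"offset":[102.2,54.8,190],"grip":24}]'; python3 st.py
python3 - <<'E'
from plant import bot
from h import *
c=bot.capture("wrist"); np.savez("w2.npz",**c); cv2.imwrite("pics/w2.png",c["image"][:,:,::-1])
E
```

```text
t: 2.7
ee_pos: [0.5969, -0.0656, 0.0419]
tcp_rot: [0.999, -0.052, -0.0, -0.0]
force: [0.3, -0.1, 1.3]
finger_gap: 0.282
t 2.70 s 107.0 w -2.1 z 41.9 | yaw -0.1049 | F s 0.3 w -0.1 z 1.3 gap 24.1
```

View pics/w2.png

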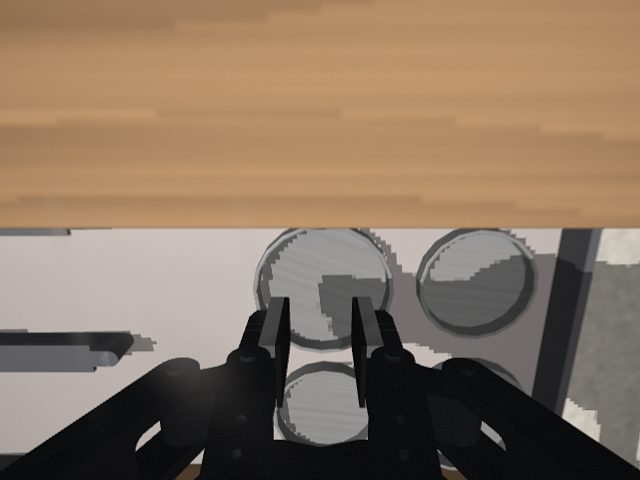

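The fingers sit over the large rear lid, whose centre is about (324,288). Descending into its cup.

```bash

python3 -m crank '[{"dr":[0,0,0],"offset":[0,0,20],"grip":24},{"dr":[0,0,0],"offset":[0,0,28],"grip":24},{"dr":[0,0,0],"offset":[0,0,32],"grip":24},{"dr":[0,0,0],"offset":[0,0,32],"grip":24}]'; python3 st.py
```

```text
t: 3.15
ee_pos: [0.5975, -0.0653, 0.0103]
tcp_rot: [0.999, -0.052, 0.001, 0.0]
force: [-0.6, 0.1, 0.1]
finger_gap: 0.279
t 3.15 s 107.6 w -1.8 z 10.3 | yaw -0.1041 | F s -0.6 w 0.0 z 0.1 gap 23.8
```

```bash

python3 -m crank '[{"dr":[0,0,0],"offset":[0,0,2],"grip":24},{"dr":[0,0,0],"offset":[0,-6,2],"grip":24},{"dr":[0,0,0],"offset":[0,-14,2],"grip":24},{"dr":[0,0,0],"offset":[0,-22,2],"grip":24},{"dr":[0,0,0],"offset":[0,-30,2],"grip":24},{"dr":[0,0,0],"offset":[0,-38,2],"grip":24},{"dr":[0,0,0],"offset":[0,-46,2],"grip":24},{"dr":[0,0,0],"offset":[0,-54,2],"grip":24},{"dr":[0,0,0],"offset":[0,-60,2],"grip":24},{"dr":[0,0,0],"offset":[0,-60,2],"grip":24}]'; python3 st.py
python3 - <<'E'
from plant import bot
from h import *
c=bot.capture("wrist"); np.savez("w3.npz",**c); cv2.imwrite("pics/w3.png",c["image"][:,:,::-1])
c=bot.capture("top"); cv2.imwrite("pics/t3.png",c["image"][180:320,180:420,::-1].repeat(3,0).repeat(3,1))
E
```

```text
t: 4.15
ee_pos: [0.6056, -0.0056, 0.01]
tcp_rot: [0.999, -0.052, 0.003, 0.001]
force: [0.4, -0.5, 5.5]
finger_gap: 0.283
t 4.15 s 109.3 w 58.5 z 10.0 | yaw -0.1035 | F s 0.5 w -0.4 z 5.5 gap 24.2
```

View pics/w3.png

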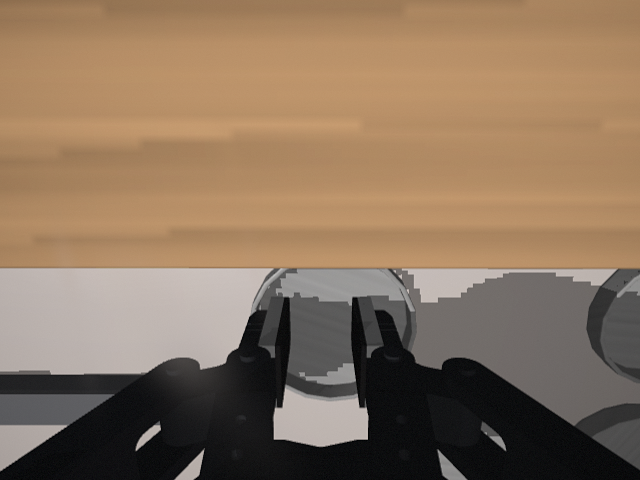

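View pics/t3.png

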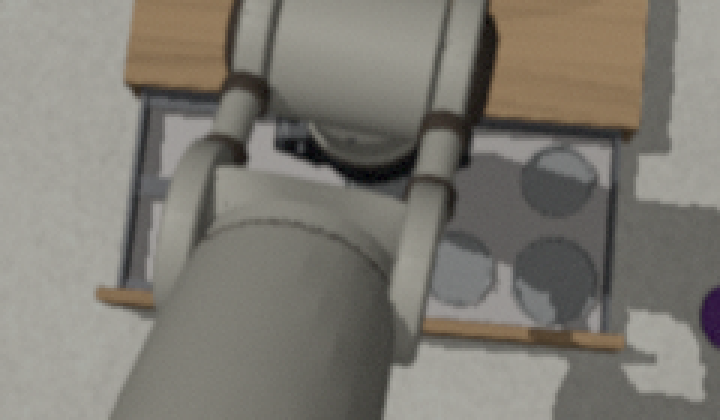

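```bash

python3 -m crank '[{"dr":[0,0,0],"offset":[0,0,-1],"grip":24},{"dr":[0,0,0],"offset":[-8,0,-1],"grip":24},{"dr":[0,0,0],"offset":[-16,0,-1],"grip":24},{"dr":[0,0,0],"offset":[-24,0,-1],"grip":24},{"dr":[0,0,0],"offset":[-32,0,-1],"grip":24},{"dr":[0,0,0],"offset":[-40,-1,-1],"grip":24},{"dr":[0,0,0],"offset":[-48,-3,-1],"grip":24},{"dr":[0,0,0],"offset":[-56,-5,-1],"grip":24},{"dr":[0,0,0],"offset":[-62,-7,-1],"grip":24},{"dr":[0,0,0],"offset":[-62,-7,-1],"grip":24}]'; python3 st.py
python3 - <<'E'
from plant import bot
from h import *
c=bot.capture("wrist"); np.savez("w3.npz",**c); cv2.imwrite("pics/w4.png",c["image"][:,:,::-1])
E
```

```text
t: 5.25
ee_pos: [0.543, 0.0077, 0.0099]
tcp_rot: [0.999, -0.052, 0.002, 0.0]
force: [0.2, -0.3, 9.3]
finger_gap: 0.283
t 5.25 s 45.6 w 65.0 z 9.9 | yaw -0.1039 | F s 0.2 w -0.3 z 9.3 gap 24.1
```

View pics/w4.png

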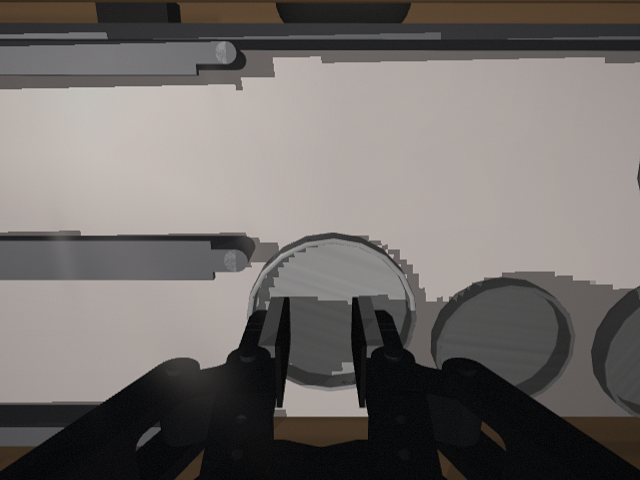

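```bash
cat > c3.py <<'E'
import sys,json
from h import *
from st import ex,ey
# rim points u,v... circle fit at z=.018
def fit(c,pts,r,z=.018):
    P=ray(c,pts,z)[:,:2]
    from scipy.optimize import least_squares
    o=least_squares(lambda q:np.hypot(*(P-q).T)-r,P.mean(0))
    q=o.x; print("s %.1f w %.1f res"%((q@ex-.4935)*1e3,q@ey*1e3),(o.fun*1e3).round(1))
if __name__=="__main__": fit(np.load(sys.argv[1]),json.loads(sys.argv[2]),float(sys.argv[3])/1e3)
E
python3 c3.py w3.npz '[[332,233],[415,308],[330,388],[300,240],[385,255]]' 31.5
```

```text
s 49.8 w 62.4 res [ 0.5  0.3 -0.3 -0.3 -0.6]
```

```bash

python3 -m crank '[{"dr":[0,0,0],"offset":[-5,-1,-1],"grip":24},{"dr":[0,0,0],"offset":[-10,-2,-1],"grip":24},{"dr":[0,0,0],"offset":[-10,-2,-1],"grip":24}]'; python3 st.py
python3 - <<'E'
from plant import bot
from h import *
c=bot.capture("wrist"); np.savez("w3.npz",**c); cv2.imwrite("pics/w5.png",c["image"][:,:,::-1])
E
```

```text
t: 5.6
ee_pos: [0.5323, 0.011, 0.01]
tcp_rot: [0.999, -0.052, 0.001, 0.0]
force: [0.2, -1.2, 7.4]
finger_gap: 0.279
t 5.60 s 34.7 w 67.2 z 10.0 | yaw -0.1039 | F s 0.3 w -1.1 z 7.4 gap 23.8
```

View pics/w5.png

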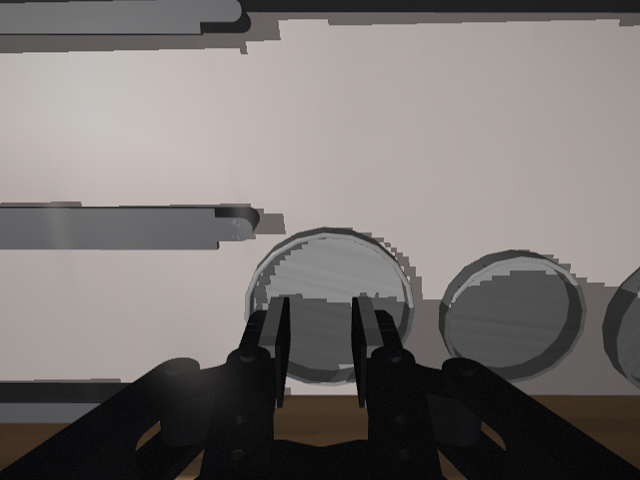

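```bash
python3 c3.py w3.npz '[[330,228],[413,303],[328,383],[300,234],[383,249],[268,257]]' 31.5
python3 - <<'E'
from fr import *
from st import ex,ey
c=np.load("w3.npz")
for uv in [(100,208),(100,250),(100,381),(250,210),(240,234)]:
    p=ray(c,uv,.0245)[0,:2]; print(uv,((p@ex-.4935)*1e3).round(1),(p@ey*1e3).round(1))
E
```

```text
s 40.6 w 64.7 res [ 0.5 -0.4 -0.8  0.  -0.6 -1.2]
(100, 208) 81.1 139.0
(100, 250) 66.8 141.2
(100, 381) 15.6 149.4
(250, 210) 80.4 90.5
(240, 234) 72.3 94.2
```

```bash

python3 -m crank '[{"dr":[0,0,0.002],"offset":[-3,-1,-1],"grip":24},{"dr":[0,0,0.002],"offset":[-4.5,-1,-1],"grip":24},{"dr":[0,0,0.002],"offset":[-4.5,-1,-1],"grip":24}]'; python3 st.py
python3 - <<'E'
from plant import bot
from h import *
c=bot.capture("wrist"); np.savez("w3.npz",**c); cv2.imwrite("pics/w6.png",c["image"][:,:,::-1])
c=bot.capture("side"); np.savez("s3.npz",**c); cv2.imwrite("pics/s6.png",c["image"][170:340,190:430,::-1].repeat(3,0).repeat(3,1))
E
```

```text
t: 5.95
ee_pos: [0.5271, 0.0128, 0.01]
tcp_rot: [0.999, -0.053, -0.001, -0.0]
force: [-1.2, 1.2, 3.5]
finger_gap: 0.284
t 5.95 s 29.3 w 68.5 z 10.0 | yaw -0.1060 | F s -1.3 w 1.1 z 3.5 gap 24.3
```

View pics/w6.png

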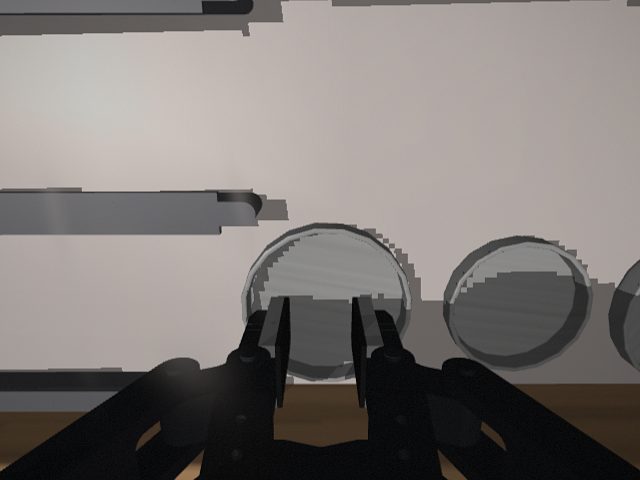

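View pics/s6.png

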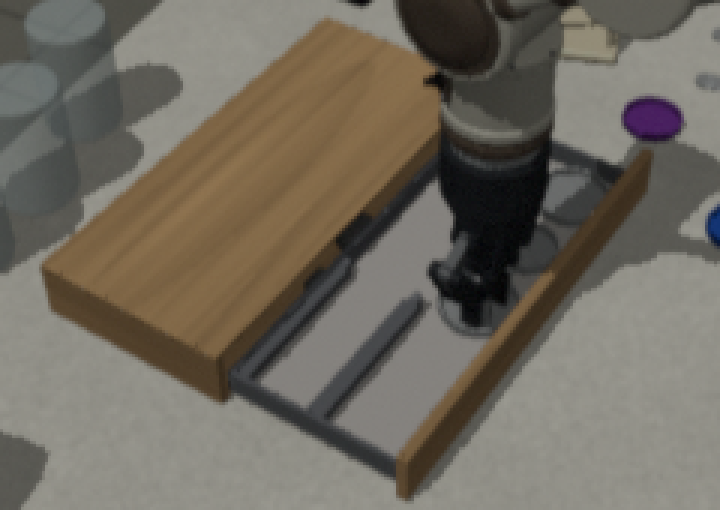

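```bash
python3 c3.py w3.npz '[[328,223],[411,298],[326,379],[298,229],[381,244]]' 31.5
python3 - <<'E'
from fr import *
from st import ex,ey
c=np.load("w3.npz"); z=frame(c)
for uv in [(150,193),(150,234),(50,193),(50,234),(100,390)]:
    p=ray(c,uv,.0245)[0,:2]; print(uv,((p@ex-.4935)*1e3).round(1),(p@ey*1e3).round(1), z[uv[1],uv[0],2].round(4))
E
```

```text
s 37.4 w 67.4 res [ 0.3  0.1 -0.5 -0.5 -0.4]
(150, 193) 80.8 123.3 0.0249
(150, 234) 67.2 125.0 0.0247
(50, 193) 80.8 155.2 0.0252
(50, 234) 67.2 157.9 0.0246
(100, 390) 6.4 151.3 0.0245
```

The drawer eased out about 3 mm to its limit, so the rows' reference is now 3 mm nearer the robot. The lid sits within 1 mm of the wide row's centreline. Pushing it in along the row.

```bash

python3 -m crank '[{"dr":[0,0,0],"offset":[4,0,-1],"grip":24},{"dr":[0,0,0],"offset":[6.5,-4,-1],"grip":24},{"dr":[0,0,0],"offset":[6.5,-12,-1],"grip":24},{"dr":[0,0,0],"offset":[6.5,-20,-1],"grip":24},{"dr":[0,0,0],"offset":[6.5,-28,-1],"grip":24},{"dr":[0,0,0],"offset":[6.5,-36,-1],"grip":24},{"dr":[0,0,0],"offset":[6.5,-44,-1],"grip":24},{"dr":[0,0,0],"offset":[6.5,-44,-1],"grip":24}]'; python3 st.py
python3 - <<'E'
from plant import bot
from h import *
c=bot.capture("wrist"); np.savez("w3.npz",**c); cv2.imwrite("pics/w7.png",c["image"][:,:,::-1])
E
```

```text
t: 6.85
ee_pos: [0.5392, 0.0567, 0.0112]
tcp_rot: [0.999, -0.052, -0.0, -0.0]
force: [0.4, -0.1, 0.2]
finger_gap: 0.281
t 6.85 s 36.6 w 113.4 z 11.2 | yaw -0.1047 | F s 0.4 w -0.1 z 0.2 gap 24.0
```

View pics/w7.png

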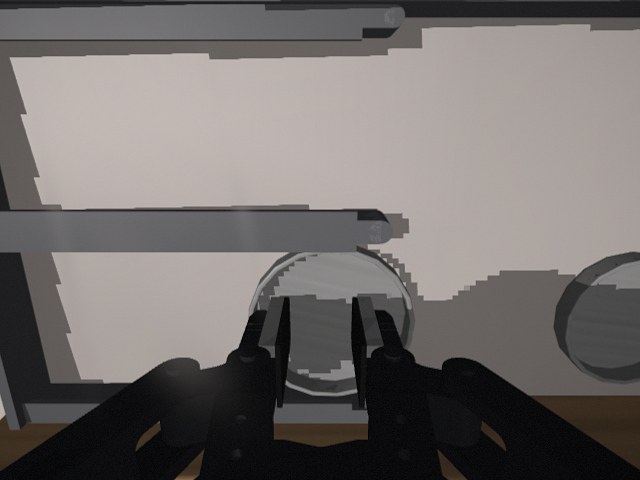

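The lid is entering the wide row, with its rim going under the lip at about (310,250). Continuing.

```bash

python3 -m crank '[{"dr":[0,0,0],"offset":[0,-8,0],"grip":24},{"dr":[0,0,0],"offset":[0,-18,0],"grip":24},{"dr":[0,0,0],"offset":[0,-28,0],"grip":24},{"dr":[0,0,0],"offset":[0,-38,0],"grip":24},{"dr":[0,0,0],"offset":[0,-48,0],"grip":24},{"dr":[0,0,0],"offset":[0,-58,0],"grip":24},{"dr":[0,0,0],"offset":[0,-68,0],"grip":24},{"dr":[0,0,0],"offset":[0,-76,0],"grip":24},{"dr":[0,0,0],"offset":[0,-82,0],"grip":24},{"dr":[0,0,0],"offset":[0,-84,0],"grip":24},{"dr":[0,0,0],"offset":[0,-84,0],"grip":24}]'; python3 st.py
python3 - <<'E'
from plant import bot
from h import *
c=bot.capture("wrist"); np.savez("w3.npz",**c); cv2.imwrite("pics/w8.png",c["image"][:,:,::-1])
E
```

```text
t: 8.0
ee_pos: [0.5482, 0.1393, 0.0114]
tcp_rot: [0.999, -0.053, 0.0, -0.0]
force: [0.2, -0.5, 2.5]
finger_gap: 0.283
t 8.00 s 36.9 w 196.5 z 11.4 | yaw -0.1059 | F s 0.2 w -0.5 z 2.5 gap 24.2
```

View pics/w8.png

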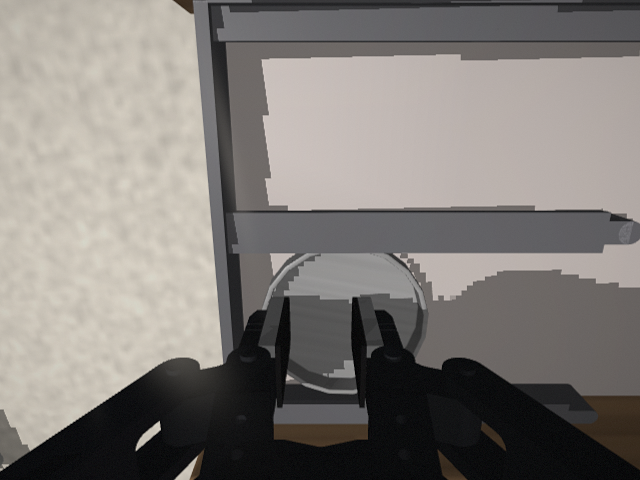

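```bash

python3 -m crank '[{"dr":[0,0,0],"offset":[0,0,-20],"grip":24},{"dr":[0,0,0],"offset":[0,0,-60],"grip":14},{"dr":[0,0,0],"offset":[-20,40,-100],"grip":14},{"dr":[0,0,0],"offset":[-30,80,-130],"grip":14},{"dr":[0,0,0],"offset":[-37,120,-140],"grip":14},{"dr":[0,0,0],"offset":[-37,160,-150],"grip":14},{"dr":[0,0,0],"offset":[-37,176,-150],"grip":14},{"dr":[0,0,0],"offset":[-37,176,-150],"grip":14},{"dr":[0,0,0],"offset":[-37,176,-150],"grip":14}]'; python3 st.py
python3 - <<'E'
from plant import bot
from h import *
c=bot.capture("wrist"); np.savez("w4.npz",**c); cv2.imwrite("pics/w9.png",c["image"][:,:,::-1])
E
```

```text
t: 8.95
ee_pos: [0.4923, -0.0319, 0.1608]
tcp_rot: [0.999, -0.054, -0.001, -0.0]
force: [0.5, 0.6, 0.9]
finger_gap: 0.159
t 8.95 s -0.6 w 20.3 z 160.8 | yaw -0.1073 | F s 0.4 w 0.7 z 0.9 gap 13.6
```

View pics/w9.png

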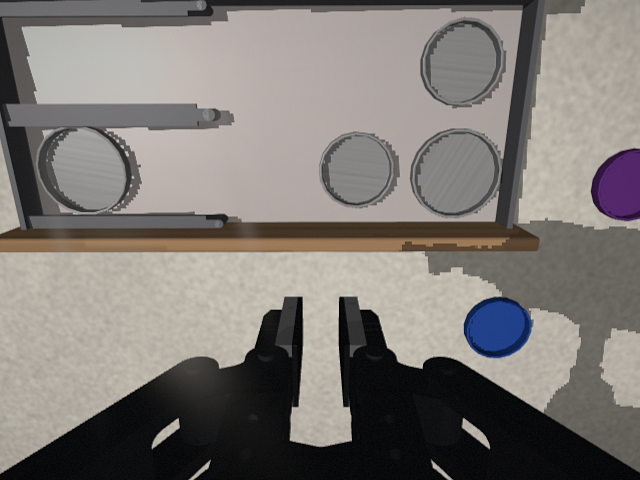

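The first large lid, at (85,168), lies in the wide row under the lips. Three lids remain at (358,169), (463,62) and (457,172). Re-measuring the lids and the frame.

```bash
cat > meas.py <<'E'
import sys
from fr import *
from lids import lids
from st import ex,ey
def meas(f,box,facebox):
    c=np.load(f); W=frame(c); z=W[...,2]
    for o in lids(c,box): print("lid px",o[3].round(0),"s %.1f w %.1f d %.1f %.1f"%((o[0]@ex-.4935)*1e3,o[0]@ey*1e3,o[1]*1e3,o[2]*1e3))
    if facebox:
        u0,v0,u1,v1=facebox
        m=np.zeros(z.shape,bool); m[v0:v1,u0:u1]=True
        q=W[m&(abs(z-.0245)<.0025)][:,:2]@ex-.4935; print("wall s",(np.percentile(q,[1,50,99])*1e3).round(1))
if __name__=="__main__":
    meas(sys.argv[1],eval(sys.argv[2]),eval(sys.argv[3]))
E
python3 meas.py w4.npz '(240,5,508,220)' '(60,95,190,135)'; python3 meas.py w4.npz '(45,128,140,214)' '(60,95,190,135)'
```

```text
lid px [354. 166.] s 37.1 w -4.3 d 53.1 51.8
lid px [441. 172.] s 27.3 w -80.8 d 84.2 64.9
lid px [462.  58.] s 106.0 w -71.1 d 54.7 52.5
wall s [68.4 75.4 82.3]
lid px [ 96. 179.] s 38.0 w 187.5 d 67.5 60.7
wall s [68.4 75.4 82.3]
```

```bash

python3 -m crank '[{"dr":[0,0,0.001],"offset":[37.7,24.6,0],"grip":14},{"dr":[0,0,0.001],"offset":[37.7,24.6,50],"grip":14},{"dr":[0,0,0.001],"offset":[37.7,24.6,100],"grip":14},{"dr":[0,0,0.001],"offset":[37.7,24.6,130],"grip":14},{"dr":[0,0,0.001],"offset":[37.7,24.6,143],"grip":14},{"dr":[0,0,0.001],"offset":[37.7,24.6,149],"grip":14},{"dr":[0,0,0.001],"offset":[37.7,24.6,149],"grip":14}]'; python3 st.py
```

```text
t: 9.7
ee_pos: [0.5282, -0.0601, 0.0128]
tcp_rot: [0.999, -0.053, 0.0, 0.0]
force: [0.6, 0.0, 0.9]
finger_gap: 0.163
t 9.70 s 38.1 w -3.9 z 12.8 | yaw -0.1063 | F s 0.6 w 0.1 z 0.9 gap 13.9
```

Inside the small front lid. Dragging it to the rear, then towards the rows.

```bash

python3 -m crank '[{"dr":[0,0,0],"offset":[6,0,1],"grip":14},{"dr":[0,0,0],"offset":[14,0,1],"grip":14},{"dr":[0,0,0],"offset":[22,-4,1],"grip":14},{"dr":[0,0,0],"offset":[30,-8,1],"grip":14},{"dr":[0,0,0],"offset":[38,-12,1],"grip":14},{"dr":[0,0,0],"offset":[46,-16,1],"grip":14},{"dr":[0,0,0],"offset":[54,-20,1],"grip":14},{"dr":[0,0,0],"offset":[62,-24,1],"grip":14},{"dr":[0,0,0],"offset":[70,-28,1],"grip":14},{"dr":[0,0,0],"offset":[76,-32,1],"grip":14},{"dr":[0,0,0],"offset":[78,-36,1],"grip":14},{"dr":[0,0,0],"offset":[78,-36,1],"grip":14}]'; python3 st.py
python3 - <<'E'
from plant import bot
from h import *
c=bot.capture("wrist"); np.savez("w3.npz",**c); cv2.imwrite("pics/w10.png",c["image"][:,:,::-1])
E
```

```text
t: 10.9
ee_pos: [0.6095, -0.0326, 0.0114]
tcp_rot: [0.999, -0.053, 0.0, -0.0]
force: [-0.2, -0.8, 1.8]
finger_gap: 0.163
t 10.90 s 116.1 w 32.0 z 11.4 | yaw -0.1066 | F s -0.1 w -0.8 z 1.8 gap 14.0
```

View pics/w10.png

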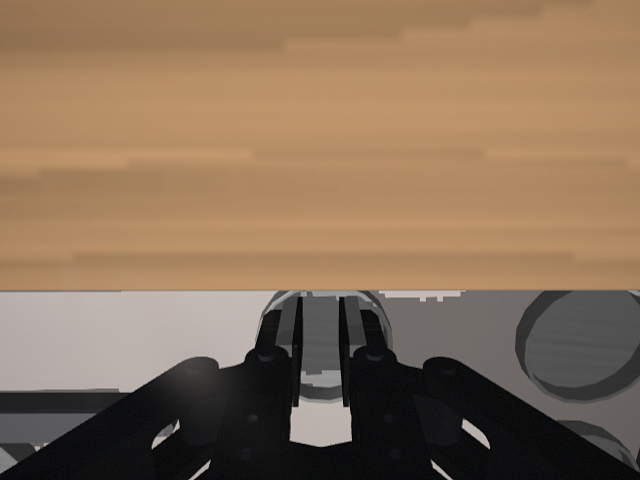

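```bash
python3 c3.py w3.npz '[[325,401],[391,345],[257,335],[275,298]]' 26.5
python3 - <<'E'
from fr import *
from st import ex,ey
c=np.load("w3.npz"); W=frame(c); z=W[...,2]
for v in range(385,450,5): print(v,W[v,60].round(4),((W[v,60,:2]@ex-.4935)*1e3).round(1))
E
```

```text
s 108.1 w 31.1 res [-0.3 -1.  -0.8 -0.3]
385 [0.5873 0.0816 0.0076] 81.9
390 [0.5853 0.0818 0.0082] 79.8
395 [0.5844 0.0807 0.0104] 79.1
400 [0.5838 0.0792 0.0131] 78.6
405 [0.5837 0.0772 0.0163] 78.8
410 [0.5869 0.0715 0.0238] 82.6
415 [0.5856 0.0711 0.025 ] 81.3
420 [0.5828 0.0725 0.0243] 78.3
425 [0.5809 0.0727 0.0248] 76.5
430 [0.5786 0.0734 0.0248] 74.1
435 [0.5763 0.074  0.0249] 71.8
440 [0.6269 0.0197 0.0871] 127.8
445 [0.6256 0.0201 0.087 ] 126.5
```

```bash

python3 -m crank '[{"dr":[0,0,0.001],"offset":[-5,-4,-0.3],"grip":14},{"dr":[0,0,0.001],"offset":[-9,-8,-0.3],"grip":14},{"dr":[0,0,0.001],"offset":[-9,-16,-0.3],"grip":14},{"dr":[0,0,0.001],"offset":[-9,-24,-0.3],"grip":14},{"dr":[0,0,0.001],"offset":[-9,-32,-0.3],"grip":14},{"dr":[0,0,0.001],"offset":[-9,-40,-0.3],"grip":14},{"dr":[0,0,0.001],"offset":[-9,-48,-0.3],"grip":14},{"dr":[0,0,0.001],"offset":[-9,-56,-0.3],"grip":14},{"dr":[0,0,0.001],"offset":[-9,-64,-0.3],"grip":14},{"dr":[0,0,0.001],"offset":[-9,-72,-0.3],"grip":14},{"dr":[0,0,0.001],"offset":[-9,-72,-0.3],"grip":14}]'; python3 st.py
python3 - <<'E'
from plant import bot
from h import *
c=bot.capture("wrist"); np.savez("w3.npz",**c); cv2.imwrite("pics/w11.png",c["image"][:,:,::-1])
E
```

```text
t: 12.05
ee_pos: [0.6079, 0.0408, 0.0117]
tcp_rot: [0.999, -0.054, 0.0, -0.0]
force: [0.3, 1.0, 3.7]
finger_gap: 0.164
t 12.05 s 106.7 w 104.8 z 11.7 | yaw -0.1072 | F s 0.2 w 1.0 z 3.7 gap 14.0
```

View pics/w11.png

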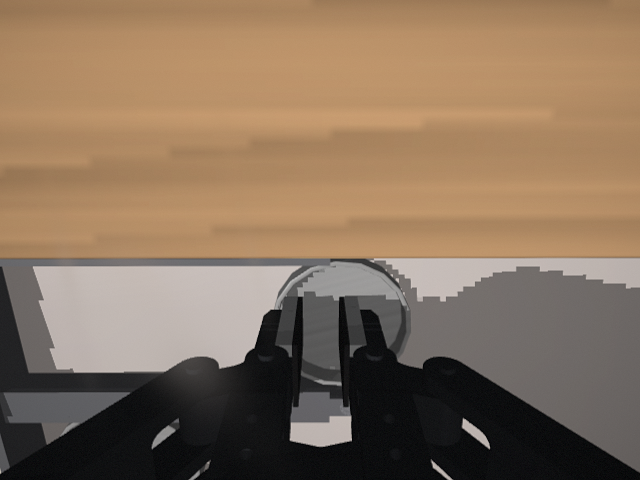

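```bash

python3 -m crank '[{"dr":[0,0,-0.001],"offset":[0.5,-8,0],"grip":14},{"dr":[0,0,-0.001],"offset":[0.5,-18,0],"grip":14},{"dr":[0,0,-0.001],"offset":[0.5,-28,0],"grip":14},{"dr":[0,0,-0.001],"offset":[0.5,-38,0],"grip":14},{"dr":[0,0,-0.001],"offset":[0.5,-48,0],"grip":14},{"dr":[0,0,-0.001],"offset":[0.5,-58,0],"grip":14},{"dr":[0,0,-0.001],"offset":[0.5,-68,0],"grip":14},{"dr":[0,0,-0.001],"offset":[0.5,-78,0],"grip":14},{"dr":[0,0,-0.001],"offset":[0.5,-86,0],"grip":14},{"dr":[0,0,-0.001],"offset":[0.5,-91,0],"grip":14},{"dr":[0,0,-0.001],"offset":[0.5,-91,0],"grip":14}]'; python3 st.py
python3 -m crank '[{"dr":[0,0,0],"offset":[0,0,-20],"grip":14},{"dr":[0,0,0],"offset":[0,0,-60],"grip":24},{"dr":[0,0,0],"offset":[-30,40,-100],"grip":24},{"dr":[0,0,0],"offset":[-60,80,-130],"grip":24},{"dr":[0,0,0],"offset":[-90,120,-140],"grip":24},{"dr":[0,0,0],"offset":[-107,160,-150],"grip":24},{"dr":[0,0,0],"offset":[-107,190,-150],"grip":24},{"dr":[0,0,0],"offset":[-107,195,-150],"grip":24},{"dr":[0,0,0],"offset":[-107,195,-150],"grip":24},{"dr":[0,0,0],"offset":[-107,195,-150],"grip":24}]'; python3 st.py
python3 - <<'E'
from plant import bot
from h import *
c=bot.capture("wrist"); np.savez("w5.npz",**c); cv2.imwrite("pics/w12.png",c["image"][:,:,::-1])
E
```

```text
t: 13.2
ee_pos: [0.6181, 0.1309, 0.0116]
tcp_rot: [0.999, -0.053, 0.0, -0.0]
force: [0.5, 0.0, 4.2]
finger_gap: 0.167
t 13.20 s 107.3 w 195.5 z 11.6 | yaw -0.1065 | F s 0.5 w 0.1 z 4.2 gap 14.2
t: 14.2
ee_pos: [0.4906, -0.0516, 0.1609]
tcp_rot: [0.999, -0.053, -0.001, -0.001]
force: [-0.2, -0.6, 0.4]
finger_gap: 0.281
t 14.20 s -0.2 w 0.6 z 160.9 | yaw -0.1069 | F s -0.1 w -0.6 z 0.4 gap 24.0
```

View pics/w12.png

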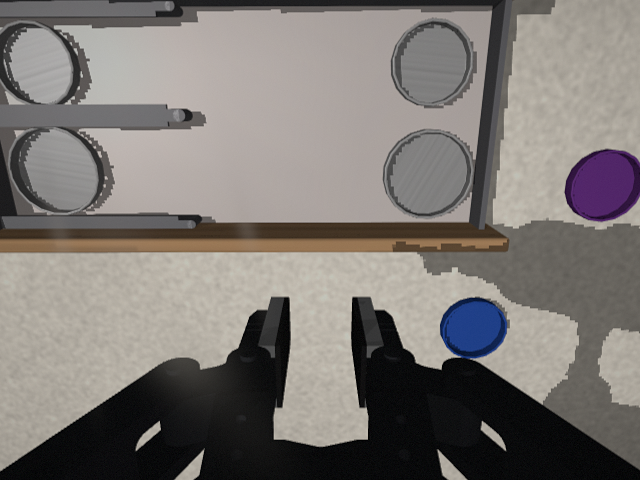

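The first small lid (40,65) and the first large lid (58,168) are now deep in their rows. The large one at (429,172) and the small one at (433,62) remain, and both are already in line with their rows.

```bash
python3 meas.py w5.npz '(300,5,474,220)' '(40,95,160,135)'; python3 meas.py w5.npz '(20,5,112,218)' '(40,0,150,20)'
```

```text
lid px [425. 173.] s 35.0 w -74.8 d 64.9 62.4
lid px [429.  60.] s 106.6 w -71.6 d 54.5 52.4
wall s [68.8 75.2 82. ]
lid px [ 72. 142.] s 72.7 w 171.4 d 157.9 94.0
wall s [133.3 137.6 142. ]
```

```bash

python3 -m crank '[{"dr":[0,0,0],"offset":[36,50,0],"grip":24},{"dr":[0,0,0],"offset":[36,75.4,0],"grip":24},{"dr":[0,0,0],"offset":[36,75.4,50],"grip":24},{"dr":[0,0,0],"offset":[36,75.4,100],"grip":24},{"dr":[0,0,0],"offset":[36,75.4,130],"grip":24},{"dr":[0,0,0],"offset":[36,75.4,143],"grip":24},{"dr":[0,0,0],"offset":[36,75.4,149],"grip":24},{"dr":[0,0,0],"offset":[36,75.4,149],"grip":24}]'; python3 st.py
python3 -m crank '[{"dr":[0,0,0],"offset":[1,-6,0.5],"grip":24},{"dr":[0,0,0],"offset":[2,-14,0.5],"grip":24},{"dr":[0,0,0],"offset":[3,-24,0.5],"grip":24},{"dr":[0,0,0],"offset":[3,-34,0.5],"grip":24},{"dr":[0,0,0],"offset":[3,-44,0.5],"grip":24},{"dr":[0,0,0],"offset":[3,-54,0.5],"grip":24},{"dr":[0,0,0],"offset":[3,-64,0.5],"grip":24},{"dr":[0,0,0],"offset":[3,-74,0.5],"grip":24},{"dr":[0,0,0],"offset":[3,-84,0.5],"grip":24},{"dr":[0,0,0],"offset":[3,-94,0.5],"grip":24},{"dr":[0,0,0],"offset":[3,-104,0.5],"grip":24},{"dr":[0,0,0],"offset":[3,-114,0.5],"grip":24},{"dr":[0,0,0],"offset":[3,-124,0.5],"grip":24},{"dr":[0,0,0],"offset":[3,-132,0.5],"grip":24},{"dr":[0,0,0],"offset":[3,-132,0.5],"grip":24}]'; python3 st.py
python3 - <<'E'
from plant import bot
from h import *
c=bot.capture("wrist"); np.savez("w3.npz",**c); cv2.imwrite("pics/w13.png",c["image"][:,:,::-1])
E
```

```text
t: 15.05
ee_pos: [0.5193, -0.131, 0.013]
tcp_rot: [0.999, -0.053, 0.0, 0.0]
force: [0.0, 0.2, 0.4]
finger_gap: 0.286
t 15.05 s 36.8 w -75.4 z 13.0 | yaw -0.1061 | F s -0.0 w 0.2 z 0.4 gap 24.4
t: 16.55
ee_pos: [0.5356, 0.0007, 0.012]
tcp_rot: [0.999, -0.053, -0.0, -0.0]
force: [0.4, 0.4, -1.6]
finger_gap: 0.282
t 16.55 s 39.0 w 57.3 z 12.0 | yaw -0.1059 | F s 0.3 w 0.4 z -1.6 gap 24.0
```

View pics/w13.png

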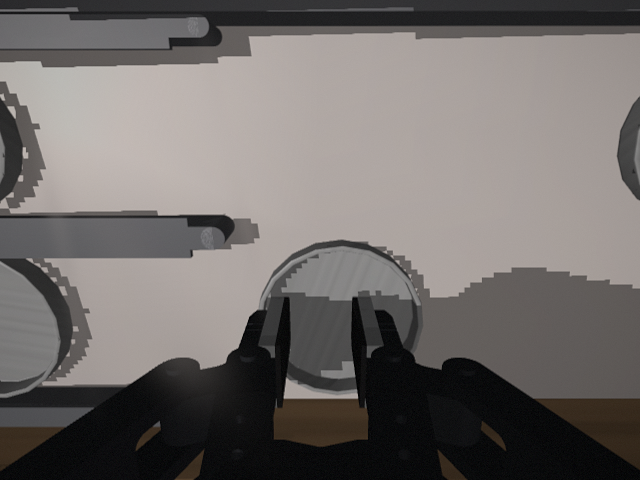

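```bash
python3 c3.py w3.npz '[[341,241],[422,316],[341,394],[312,246],[395,261],[280,268]]' 31.5
python3 - <<'E'
from fr import *
from st import ex,ey
c=np.load("w3.npz")
for uv in [(100,217),(100,257),(180,217),(180,257),(60,408)]:
    p=ray(c,uv,.0245)[0,:2]; print(uv,((p@ex-.4935)*1e3).round(1),(p@ey*1e3).round(1))
E
```

```text
s 39.6 w 50.7 res [ 0.6 -0.4  0.5  0.4  0.  -0.7]
(100, 217) 82.1 130.6
(100, 257) 68.1 132.8
(180, 217) 82.1 104.1
(180, 257) 68.1 105.6
(60, 408) 6.4 158.2
```

```bash

python3 -m crank '[{"dr":[0,0,0],"offset":[-2.5,-3,0],"grip":24},{"dr":[0,0,0],"offset":[-4,-8,0],"grip":24},{"dr":[0,0,0],"offset":[-4,-12,0],"grip":24},{"dr":[0,0,0],"offset":[-4,-12,0],"grip":24}]'; python3 st.py
python3 - <<'E'
from plant import bot
from h import *
c=bot.capture("wrist"); np.savez("w3.npz",**c); cv2.imwrite("pics/w14.png",c["image"][:,:,::-1])
E
```

```text
t: 17.0
ee_pos: [0.5328, 0.0124, 0.0121]
tcp_rot: [0.999, -0.053, -0.0, -0.0]
force: [0.1, 0.3, 0.4]
finger_gap: 0.279
t 17.00 s 35.1 w 68.7 z 12.1 | yaw -0.1067 | F s 0.1 w 0.3 z 0.4 gap 23.8
```

View pics/w14.png

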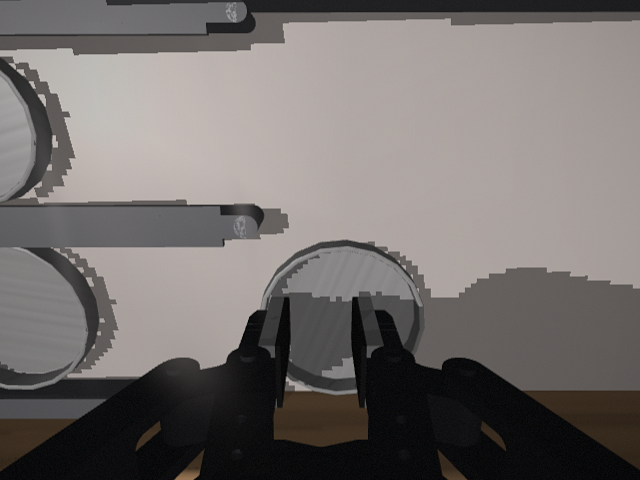

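```bash
python3 c3.py w3.npz '[[343,240],[424,316],[343,394],[314,245],[397,261],[282,268]]' 31.5
python3 - <<'E'
from fr import *
from st import ex,ey
c=np.load("w3.npz")
for uv in [(100,206),(100,247),(180,206),(180,247),(60,400)]:
    p=ray(c,uv,.0245)[0,:2]; print(uv,((p@ex-.4935)*1e3).round(1),(p@ey*1e3).round(1))
E
```

```text
s 35.8 w 61.3 res [ 0.8 -0.3  0.7  0.6 -0.1 -0.8]
(100, 206) 81.9 141.3
(100, 247) 67.8 143.6
(180, 206) 81.8 115.1
(180, 247) 67.7 116.6
(60, 400) 6.1 168.9
```

```bash

python3 -m crank '[{"dr":[0,0,0],"offset":[1.5,-5,0],"grip":24},{"dr":[0,0,0],"offset":[2,-12,0],"grip":24},{"dr":[0,0,0],"offset":[2,-20,0],"grip":24},{"dr":[0,0,0],"offset":[2,-28,0],"grip":24},{"dr":[0,0,0],"offset":[2,-36,0],"grip":24},{"dr":[0,0,0],"offset":[2,-44,0],"grip":24},{"dr":[0,0,0],"offset":[2,-44,0],"grip":24}]'; python3 st.py
python3 -m crank '[{"dr":[0,0,0],"offset":[0,-8,0],"grip":24},{"dr":[0,0,0],"offset":[0,-15,0],"grip":24},{"dr":[0,0,0],"offset":[0,-21,0],"grip":24},{"dr":[0,0,0],"offset":[0,-26,0],"grip":24},{"dr":[0,0,0],"offset":[0,-26,0],"grip":24}]'; python3 st.py
python3 - <<'E'
from plant import bot
from h import *
c=bot.capture("wrist"); np.savez("w3.npz",**c); cv2.imwrite("pics/w15.png",c["image"][:,:,::-1])
E
```

```text
t: 17.75
ee_pos: [0.5396, 0.0567, 0.0121]
tcp_rot: [0.999, -0.053, -0.0, -0.0]
force: [-0.2, 0.1, 0.0]
finger_gap: 0.282
t 17.75 s 37.1 w 113.4 z 12.1 | yaw -0.1058 | F s -0.2 w 0.1 z 0.0 gap 24.0
t: 18.25
ee_pos: [0.5424, 0.082, 0.0121]
tcp_rot: [0.999, -0.053, -0.0, -0.0]
force: [-0.2, -0.9, 0.9]
finger_gap: 0.285
t 18.25 s 37.2 w 138.9 z 12.1 | yaw -0.1063 | F s -0.1 w -0.9 z 0.9 gap 24.4
```

View pics/w15.png

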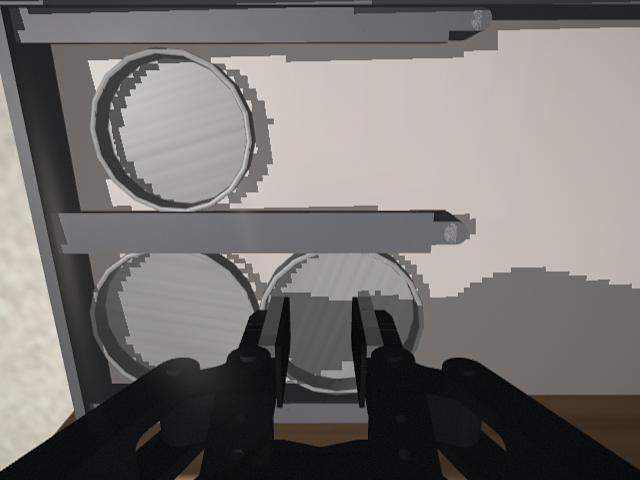

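```bash

python3 -m crank '[{"dr":[0,0,0],"offset":[0,0,-20],"grip":24},{"dr":[0,0,0],"offset":[0,0,-60],"grip":14},{"dr":[0,0,0],"offset":[20,45,-60],"grip":14},{"dr":[0,0,0],"offset":[35,85,-60],"grip":14},{"dr":[0,0,0],"offset":[50,130,-60],"grip":14},{"dr":[0,0,0],"offset":[65,170,-60],"grip":14},{"dr":[0,0,0],"offset":[69.5,205,-60],"grip":14},{"dr":[0,0,0],"offset":[69.5,210.5,-60],"grip":14},{"dr":[0,0,0],"offset":[69.5,210.5,-40],"grip":14},{"dr":[0,0,0],"offset":[69.5,210.5,-15],"grip":14},{"dr":[0,0,0],"offset":[69.5,210.5,-3],"grip":14},{"dr":[0,0,0],"offset":[69.5,210.5,0],"grip":14},{"dr":[0,0,0],"offset":[69.5,210.5,0],"grip":14}]'; python3 st.py
python3 -m crank '[{"dr":[0,0,0],"offset":[0,-6,0],"grip":14},{"dr":[0,0,0],"offset":[0,-14,0],"grip":14},{"dr":[0,0,0],"offset":[0,-24,0],"grip":14},{"dr":[0,0,0],"offset":[0,-34,0],"grip":14},{"dr":[0,0,0],"offset":[0,-44,0],"grip":14},{"dr":[0,0,0],"offset":[0,-54,0],"grip":14},{"dr":[0,0,0],"offset":[0,-64,0],"grip":14},{"dr":[0,0,0],"offset":[0,-74,0],"grip":14},{"dr":[0,0,0],"offset":[0,-84,0],"grip":14},{"dr":[0,0,0],"offset":[0,-94,0],"grip":14},{"dr":[0,0,0],"offset":[0,-104,0],"grip":14},{"dr":[0,0,0],"offset":[0,-114,0],"grip":14},{"dr":[0,0,0],"offset":[0,-124,0],"grip":14},{"dr":[0,0,0],"offset":[0,-130,0],"grip":14},{"dr":[0,0,0],"offset":[0,-130,0],"grip":14}]'; python3 st.py
python3 - <<'E'
from plant import bot
from h import *
c=bot.capture("wrist"); np.savez("w3.npz",**c); cv2.imwrite("pics/w16.png",c["image"][:,:,::-1])
E
```

```text
t: 19.6
ee_pos: [0.589, -0.1349, 0.0122]
tcp_rot: [0.999, -0.053, -0.0, -0.0]
force: [-1.5, 0.2, 0.9]
finger_gap: 0.161
t 19.60 s 106.5 w -71.9 z 12.2 | yaw -0.1066 | F s -1.5 w 0.1 z 0.9 gap 13.7
t: 21.1
ee_pos: [0.6029, -0.0052, 0.012]
tcp_rot: [0.999, -0.053, -0.0, -0.0]
force: [0.1, -0.3, 0.4]
finger_gap: 0.164
t 21.10 s 106.6 w 58.6 z 12.0 | yaw -0.1060 | F s 0.1 w -0.3 z 0.4 gap 14.0
```

View pics/w16.png

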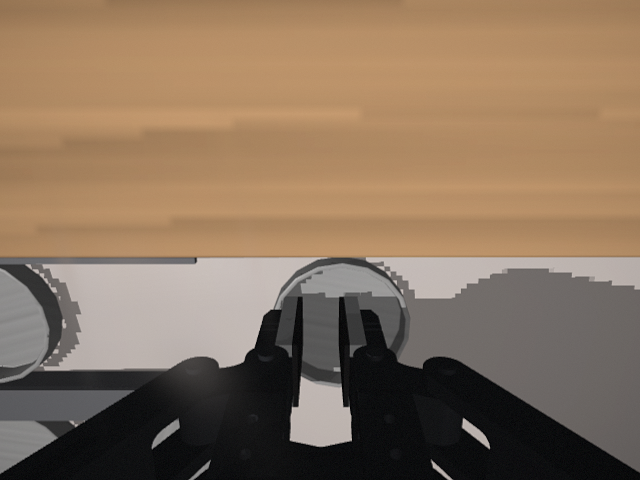

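```bash
python3 c3.py w3.npz '[[342,258],[409,323],[340,384],[284,288],[388,274],[276,315]]' 26.5
python3 - <<'E'
from fr import *
from st import ex,ey
c=np.load("w3.npz"); W=frame(c)
for v in range(365,425,4): print(v,((W[v,100,:2]@ex-.4935)*1e3).round(1),(W[v,100,2]*1e3).round(1),c["image"][v,100])
E
```

```text
s 106.1 w 50.8 res [ 0.3 -1.3 -0.2 -0.2 -0.2 -1.3]
365 81.6 7.6 [185 176 172]
369 80.3 8.5 [151 145 142]
373 79.3 9.8 [37 37 39]
377 79.2 12.5 [36 37 38]
381 80.0 16.1 [37 36 37]
385 79.1 17.5 [36 37 38]
389 82.3 24.2 [40 39 41]
393 81.2 25.0 [95 95 98]
397 79.5 25.2 [94 94 98]
401 77.4 24.8 [95 96 99]
405 75.3 24.5 [94 95 97]
409 73.2 24.2 [95 95 99]
413 117.9 79.3 [14 16 17]
417 118.7 81.5 [16 17 20]
421 117.8 81.7 [16 15 16]
```

```bash

python3 -m crank '[{"dr":[0,0,0],"offset":[1,-4,0],"grip":14},{"dr":[0,0,0],"offset":[1.7,-10,0],"grip":14},{"dr":[0,0,0],"offset":[1.7,-18,0],"grip":14},{"dr":[0,0,0],"offset":[1.7,-26,0],"grip":14},{"dr":[0,0,0],"offset":[1.7,-34,0],"grip":14},{"dr":[0,0,0],"offset":[1.5,-42,0],"grip":14},{"dr":[0,0,0],"offset":[1.5,-50,0],"grip":14},{"dr":[0,0,0],"offset":[1.5,-50,0],"grip":14}]'; python3 st.py
python3 -m crank '[{"dr":[0,0,0],"offset":[0,-8,0],"grip":14},{"dr":[0,0,0],"offset":[0,-17,0],"grip":14},{"dr":[0,0,0],"offset":[0,-26,0],"grip":14},{"dr":[0,0,0],"offset":[0,-34,0],"grip":14},{"dr":[0,0,0],"offset":[0,-40,0],"grip":14},{"dr":[0,0,0],"offset":[0,-40,0],"grip":14}]'; python3 st.py
python3 -m crank '[{"dr":[0,0,0],"offset":[0,0,-20],"grip":14},{"dr":[0,0,0],"offset":[0,0,-60],"grip":14},{"dr":[0,0,0],"offset":[-40,10,-90],"grip":0},{"dr":[0,0,0],"offset":[-85,20,-110],"grip":0},{"dr":[0,0,0],"offset":[-120,30,-130],"grip":0},{"dr":[0,0,0],"offset":[-130,40,-150],"grip":0},{"dr":[0,0,0],"offset":[-130,40,-150],"grip":0},{"dr":[0,0,0],"offset":[-130,40,-150],"grip":0}]'; python3 st.py
python3 - <<'E'
from plant import bot
from h import *
c=bot.capture("wrist"); np.savez("w6.npz",**c); cv2.imwrite("pics/w17.png",c["image"][:,:,::-1])
E
```

```text
t: 21.95
ee_pos: [0.6097, 0.0447, 0.0121]
tcp_rot: [0.999, -0.053, -0.0, -0.0]
force: [0.3, 0.2, 0.4]
finger_gap: 0.16
t 21.95 s 108.1 w 108.8 z 12.1 | yaw -0.1058 | F s 0.3 w 0.2 z 0.4 gap 13.7
t: 22.55
ee_pos: [0.6141, 0.0842, 0.0121]
tcp_rot: [0.999, -0.053, 0.0, -0.0]
force: [0.8, 0.7, -0.0]
finger_gap: 0.16
t 22.55 s 108.2 w 148.6 z 12.1 | yaw -0.1060 | F s 0.7 w 0.8 z -0.0 gap 13.6
t: 23.35
ee_pos: [0.4811, 0.0571, 0.1624]
tcp_rot: [0.999, -0.054, 0.001, -0.0]
force: [-0.2, 0.9, -1.1]
finger_gap: -0.002
t 23.35 s -21.1 w 107.7 z 162.4 | yaw -0.1078 | F s -0.3 w 0.8 z -1.1 gap -0.2
```

View pics/w17.png

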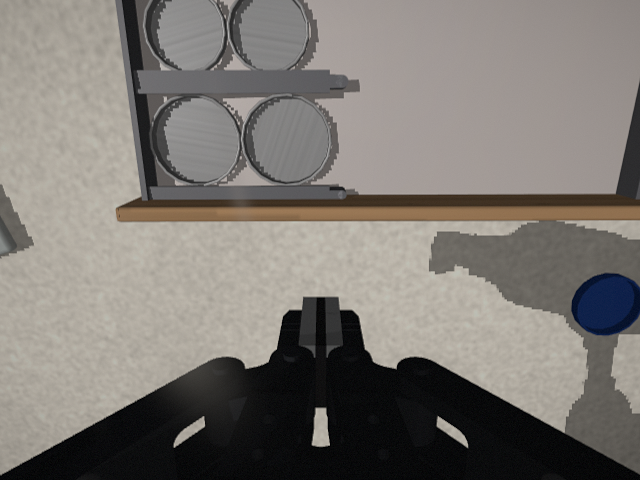

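```bash
python3 - <<'E'
from fr import *
from st import ex,ey
c=np.load("w6.npz")
for uv,z in [((331,138),.018),((311,30),.018),((350,82),.0245),((347,192),.0245)]:
    p=ray(c,uv,z)[0,:2]; print(uv,((p@ex-.4935)*1e3).round(1),(p@ey*1e3).round(1))
W=frame(c); z=W[...,2]; m=np.zeros(z.shape,bool); m[195:225,130:600]=True
q=W[m&(abs(z-.05)<.002)][:,:2]@ex-.4935; print("panel top s",np.percentile(q,[1,99])*1e3)
E
python3 -m crank '[{"dr":[0,0,0],"offset":[-20,25,0],"grip":0},{"dr":[0,0,0],"offset":[-29,49,30],"grip":0},{"dr":[0,0,0],"offset":[-29,49,75],"grip":0},{"dr":[0,0,0],"offset":[-29,49,115],"grip":0},{"dr":[0,0,0],"offset":[-29,49,134],"grip":0},{"dr":[0,0,0],"offset":[-29,49,134],"grip":0},{"dr":[0,0,0],"offset":[-29,49,134],"grip":0}]'; python3 st.py
python3 - <<'E'
from plant import bot
from h import *
c=bot.capture("side"); np.savez("s7.npz",**c); cv2.imwrite("pics/s7.png",c["image"][170:340,190:430,::-1].repeat(3,0).repeat(3,1))
E
```

```text
(331, 138) 39.3 100.5
(311, 30) 106.3 113.7
(350, 82) 74.7 88.6
(347, 192) 2.9 89.4
panel top s [-10.92811229  -1.23306797]
t: 24.1
ee_pos: [0.4465, 0.0119, 0.0277]
tcp_rot: [0.999, -0.053, -0.001, -0.0]
force: [-0.1, 0.4, 0.1]
finger_gap: 0.003
t 24.10 s -50.7 w 59.0 z 27.7 | yaw -0.1069 | F s -0.1 w 0.4 z 0.1 gap 0.2
```

View pics/s7.png

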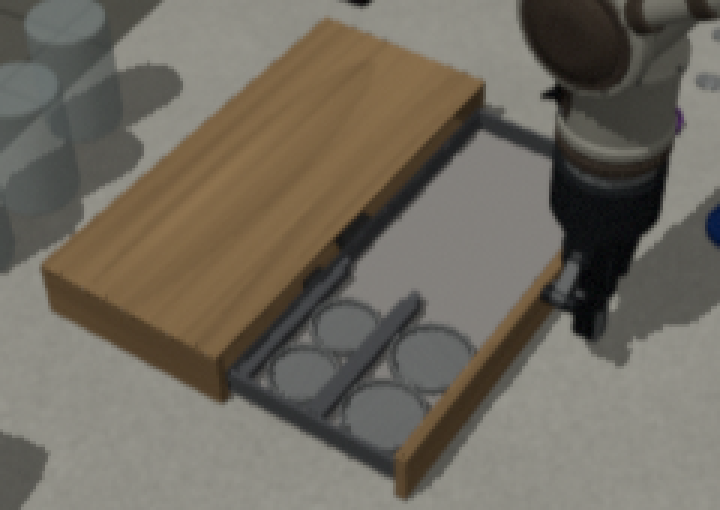

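All four lids are 11 mm and 24 mm inside the mouths. Closing the drawer slowly: first contact, then most of the travel.

```bash

python3 -m crank '[{"dr":[0,0,0],"offset":[10,0,0],"grip":0},{"dr":[0,0,0],"offset":[18,0,0],"grip":0},{"dr":[0,0,0],"offset":[22,0,0],"grip":0},{"dr":[0,0,0],"offset":[25,0,0],"grip":0},{"dr":[0,0,0],"offset":[28,0,0],"grip":0},{"dr":[0,0,0],"offset":[31,0,0],"grip":0},{"dr":[0,0,0],"offset":[35,0,0],"grip":0},{"dr":[0,0,0],"offset":[40,0,0],"grip":0},{"dr":[0,0,0],"offset":[46,0,0],"grip":0},{"dr":[0,0,0],"offset":[52,0,0],"grip":0}]'; python3 st.py
python3 -m crank '[{"dr":[0,0,0],"offset":[6,0,0],"grip":0},{"dr":[0,0,0],"offset":[12,0,0],"grip":0},{"dr":[0,0,0],"offset":[18,0,0],"grip":0},{"dr":[0,0,0],"offset":[24,0,0],"grip":0},{"dr":[0,0,0],"offset":[30,0,0],"grip":0},{"dr":[0,0,0],"offset":[36,0,0],"grip":0},{"dr":[0,0,0],"offset":[42,0,0],"grip":0},{"dr":[0,0,0],"offset":[48,0,0],"grip":0},{"dr":[0,0,0],"offset":[54,0,0],"grip":0},{"dr":[0,0,0],"offset":[58,0,0],"grip":0},{"dr":[0,0,0],"offset":[62,0,0],"grip":0}]'; python3 st.py
```

```text
t: 25.15
ee_pos: [0.4984, 0.0063, 0.0279]
tcp_rot: [0.999, -0.054, -0.0, -0.0]
force: [-1.8, 0.1, -0.1]
finger_gap: -0.003
t 25.15 s 1.4 w 58.9 z 27.9 | yaw -0.1071 | F s -1.8 w -0.1 z -0.1 gap -0.2
t: 26.25
ee_pos: [0.5603, -0.0006, 0.0282]
tcp_rot: [0.999, -0.054, 0.0, 0.0]
force: [-1.4, -0.5, 0.5]
finger_gap: -0.002
t 26.25 s 63.7 w 58.6 z 28.2 | yaw -0.1071 | F s -1.4 w -0.7 z 0.5 gap -0.1
```

```bash

python3 -m crank '[{"dr":[0,0,0],"offset":[3,0,0],"grip":0},{"dr":[0,0,0],"offset":[6,0,0],"grip":0},{"dr":[0,0,0],"offset":[9,0,0],"grip":0},{"dr":[0,0,0],"offset":[12,0,0],"grip":0},{"dr":[0,0,0],"offset":[14,0,0],"grip":0}]'; python3 st.py
python3 -m crank '[{"dr":[0,0,0],"offset":[1.5,0,0],"grip":0},{"dr":[0,0,0],"offset":[3,0,0],"grip":0},{"dr":[0,0,0],"offset":[4.5,0,0],"grip":0}]'; python3 st.py
python3 -m crank '[{"dr":[0,0,0],"offset":[1.5,0,0],"grip":0},{"dr":[0,0,0],"offset":[3,0,0],"grip":0},{"dr":[0,0,0],"offset":[4.5,0,0],"grip":0}]'; python3 st.py
```

```text
t: 26.75
ee_pos: [0.5741, -0.0021, 0.0283]
tcp_rot: [0.999, -0.054, 0.0, 0.0]
force: [-1.7, 0.9, 0.7]
finger_gap: 0.0
t 26.75 s 77.6 w 58.6 z 28.3 | yaw -0.1071 | F s -1.8 w 0.7 z 0.7 gap 0.0
t: 27.05
ee_pos: [0.5784, -0.0025, 0.0282]
tcp_rot: [0.999, -0.054, 0.0, 0.0]
force: [-1.8, -0.1, 0.7]
finger_gap: -0.001
t 27.05 s 81.9 w 58.6 z 28.2 | yaw -0.1071 | F s -1.7 w -0.3 z 0.7 gap -0.1
t: 27.35
ee_pos: [0.5828, -0.0029, 0.0281]
tcp_rot: [0.999, -0.054, 0.0, -0.0]
force: [-1.0, 0.3, 0.8]
finger_gap: -0.0
t 27.35 s 86.3 w 58.7 z 28.1 | yaw -0.1071 | F s -1.0 w 0.2 z 0.8 gap -0.0
```

```bash

for i in 1 2 3; do python3 -m crank '[{"dr":[0,0,0],"offset":[1.5,0,0],"grip":0},{"dr":[0,0,0],"offset":[3,0,0],"grip":0}]' >/dev/null; python3 st.py; done
```

```text
t 27.55 s 89.3 w 58.6 z 28.1 | yaw -0.1071 | F s -1.9 w -0.3 z 0.9 gap 0.2
t 27.75 s 92.3 w 58.6 z 28.1 | yaw -0.1071 | F s -1.6 w 0.2 z 1.4 gap 0.2
t 27.95 s 95.4 w 58.7 z 28.1 | yaw -0.1071 | F s -2.1 w -0.3 z 1.7 gap 0.1
```

I'll type the remaining steps one at a time instead of looping.

```bash

python3 -m crank '[{"dr":[0,0,0],"offset":[1.5,0,0],"grip":0},{"dr":[0,0,0],"offset":[3,0,0],"grip":0}]' >/dev/null; python3 st.py
python3 -m crank '[{"dr":[0,0,0],"offset":[1.5,0,0],"grip":0},{"dr":[0,0,0],"offset":[3,0,0],"grip":0}]' >/dev/null; python3 st.py
```

```text
t 28.15 s 98.3 w 58.6 z 28.1 | yaw -0.1071 | F s -1.1 w -0.9 z 2.1 gap -0.0
t 28.35 s 101.3 w 58.7 z 28.1 | yaw -0.1071 | F s -2.9 w -0.4 z 1.0 gap -0.1
```

```bash

python3 -m crank '[{"dr":[0,0,0],"offset":[1,0,0],"grip":0},{"dr":[0,0,0],"offset":[2,0,0],"grip":0}]' >/dev/null; python3 st.py
```

```text
t 28.55 s 102.6 w 58.7 z 28.0 | yaw -0.1070 | F s -5.7 w -0.4 z 5.6 gap -0.2
```

The catch is felt starting at about s = 101 mm. Easing through it at 10 mm/s.

```bash

python3 -m crank '[{"dr":[0,0,0],"offset":[1,0,0],"grip":0},{"dr":[0,0,0],"offset":[2,0,0],"grip":0},{"dr":[0,0,0],"offset":[3,0,0],"grip":0}]' >/dev/null; python3 st.py
python3 -m crank '[{"dr":[0,0,0],"offset":[1,0,0],"grip":0},{"dr":[0,0,0],"offset":[2,0,0],"grip":0},{"dr":[0,0,0],"offset":[3,0,0],"grip":0}]' >/dev/null; python3 st.py
```

```text
t 28.85 s 104.9 w 58.7 z 28.0 | yaw -0.1068 | F s -8.2 w -0.4 z 6.5 gap -0.0
t 29.15 s 107.6 w 58.7 z 27.9 | yaw -0.1068 | F s -9.2 w -0.8 z 6.5 gap 0.3
```

```bash

python3 -m crank '[{"dr":[0,0,0],"offset":[1,0,0],"grip":0},{"dr":[0,0,0],"offset":[2,0,0],"grip":0}]' >/dev/null; python3 st.py
```

```text
t 29.35 s 109.9 w 58.7 z 28.0 | yaw -0.1068 | F s -7.4 w -0.5 z 5.1 gap 0.4
```

```bash

python3 -m crank '[{"dr":[0,0,0],"offset":[0.7,0,0],"grip":0},{"dr":[0,0,0],"offset":[1.5,0,0],"grip":0}]' >/dev/null; python3 st.py
python3 -m crank '[{"dr":[0,0,0],"offset":[0.7,0,0],"grip":0},{"dr":[0,0,0],"offset":[1.5,0,0],"grip":0}]' >/dev/null; python3 st.py
```

```text
t 29.55 s 111.7 w 58.7 z 27.9 | yaw -0.1069 | F s -5.7 w -0.7 z 4.8 gap 0.3
t 29.75 s 113.7 w 58.7 z 27.9 | yaw -0.1071 | F s -3.2 w -0.2 z 3.0 gap -0.0
```

```bash

python3 -m crank '[{"dr":[0,0,0],"offset":[0.7,0,0],"grip":0},{"dr":[0,0,0],"offset":[1.5,0,0],"grip":0}]' >/dev/null; python3 st.py
python3 -m crank '[{"dr":[0,0,0],"offset":[0.7,0,0],"grip":0},{"dr":[0,0,0],"offset":[1.5,0,0],"grip":0}]' >/dev/null; python3 st.py
```

```text
t 29.95 s 115.9 w 58.7 z 28.0 | yaw -0.1072 | F s -2.0 w 0.4 z 0.8 gap -0.1
t 30.15 s 117.8 w 58.5 z 28.1 | yaw -0.1072 | F s -0.9 w 0.4 z -0.6 gap -0.2
```

The bump has passed and the force fell back. Now feeling for the stop.

```bash

python3 -m crank '[{"dr":[0,0,0],"offset":[0.7,0,0],"grip":0},{"dr":[0,0,0],"offset":[1.4,0,0],"grip":0}]' >/dev/null; python3 st.py
python3 - <<'E'
from plant import bot
from h import *
c=bot.capture("side"); np.savez("s8.npz",**c); cv2.imwrite("pics/s8.png",c["image"][170:340,190:430,::-1].repeat(3,0).repeat(3,1))
E
```

```text
t 30.35 s 119.2 w 58.5 z 28.3 | yaw -0.1072 | F s -0.1 w -0.1 z 1.0 gap 0.0
```

View pics/s8.png

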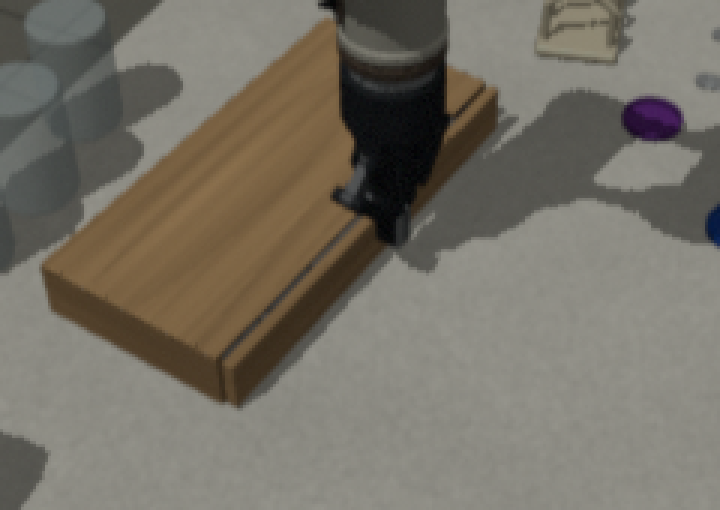

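The panel is nearly against the box, with a thin gap, and the force is about 0. The drawer has snapped ahead, so I'll follow it to the stop.

```bash

python3 -m crank '[{"dr":[0,0,0],"offset":[0.5,0,0],"grip":0},{"dr":[0,0,0],"offset":[1,0,0],"grip":0}]' >/dev/null; python3 st.py
python3 -m crank '[{"dr":[0,0,0],"offset":[0.5,0,0],"grip":0},{"dr":[0,0,0],"offset":[1,0,0],"grip":0}]' >/dev/null; python3 st.py
```

```text
t 30.60 s 119.8 w 58.6 z 28.2 | yaw -0.1072 | F s 0.1 w 0.4 z -0.6 gap 0.1
t 30.80 s 120.7 w 58.6 z 28.1 | yaw -0.1071 | F s -0.2 w -1.3 z 0.0 gap 0.3
```

```bash

python3 -m crank '[{"dr":[0,0,0],"offset":[0.5,0,0],"grip":0},{"dr":[0,0,0],"offset":[1,0,0],"grip":0}]' >/dev/null; python3 st.py
```

```text
t 31.00 s 121.2 w 58.6 z 28.0 | yaw -0.1070 | F s -2.6 w -0.9 z 2.3 gap 0.1
```

Contact again. I'll press a little more to confirm it's solid.

```bash

python3 -m crank '[{"dr":[0,0,0],"offset":[0.5,0,0],"grip":0},{"dr":[0,0,0],"offset":[0.5,0,0],"grip":0}]' >/dev/null; python3 st.py
```

```text
t 31.20 s 121.2 w 58.6 z 28.0 | yaw -0.1069 | F s -4.7 w -0.8 z 3.3 gap -0.3
```

```bash

python3 -m crank '[{"dr":[0,0,0],"offset":[0.5,0,0],"grip":0},{"dr":[0,0,0],"offset":[0.5,0,0],"grip":0}]' >/dev/null; python3 st.py
```

```text
t 31.40 s 121.2 w 58.6 z 27.9 | yaw -0.1069 | F s -7.2 w -0.9 z 5.7 gap 0.2
```

```bash

python3 -m crank '[{"dr":[0,0,0],"offset":[0.5,0,0],"grip":0},{"dr":[0,0,0],"offset":[0.7,0,0],"grip":0},{"dr":[0,0,0],"offset":[0.7,0,0],"grip":0}]' >/dev/null; python3 st.py
```

```text
t 31.70 s 121.2 w 58.6 z 27.9 | yaw -0.1068 | F s -9.5 w -1.0 z 6.9 gap 0.0
```

It's solid: 9.5 N with no movement, exactly 20 mm past where the catch began. Backing off and checking.

```bash

python3 -m crank '[{"dr":[0,0,0],"offset":[-2,0,0],"grip":0},{"dr":[0,0,0],"offset":[-6,0,0],"grip":0},{"dr":[0,0,0],"offset":[-25,0,0],"grip":0},{"dr":[0,0,0],"offset":[-60,0,-30],"grip":0},{"dr":[0,0,0],"offset":[-90,0,-70],"grip":0},{"dr":[0,0,0],"offset":[-120,0,-110],"grip":0},{"dr":[0,0,0],"offset":[-120,0,-150],"grip":0},{"dr":[0,0,0],"offset":[-120,0,-160],"grip":0},{"dr":[0,0,0],"offset":[-120,0,-160],"grip":0}]' ; python3 st.py
python3 - <<'E'
from fr import *
from plant import bot
from st import ex,ey
for n in ("side","top","wrist"):
    c=bot.capture(n); np.savez(n+"9.npz",**c)
    im=c["image"][:,:,::-1]
    cv2.imwrite(f"pics/{n}9.png",im)
c=np.load("wrist9.npz");W=frame(c);q=(W[...,:2]@ex-.4935)*1e3
u=330
print([(v,round(q[v,u],1),round(W[v,u,2]*1e3)) for v in range(0,480,3) if q[v,u]>100 and q[v,u]<190][:40])
E
```

```text
t: 32.6
ee_pos: [0.502, 0.0055, 0.1905]
tcp_rot: [0.999, -0.054, 0.003, 0.001]
force: [0.0, -0.0, 0.1]
finger_gap: -0.002
t 32.60 s 5.1 w 58.6 z 190.5 | yaw -0.1071 | F s 0.0 w 0.0 z 0.1 gap -0.2
[(0, np.float64(155.2), 7), (3, np.float64(153.2), 8), (6, np.float64(151.1), 9), (9, np.float64(140.2), 50), (12, np.float64(138.6), 49), (15, np.float64(136.8), 50), (18, np.float64(135.1), 51), (21, np.float64(133.4), 51), (24, np.float64(132.1), 49), (27, np.float64(132.1), 40), (30, np.float64(131.9), 31), (33, np.float64(132.1), 20), (36, np.float64(132.0), 9), (39, np.float64(131.6), -1), (42, np.float64(129.7), -1), (45, np.float64(127.5), 0), (48, np.float64(125.5), 0), (51, np.float64(123.5), 0), (54, np.float64(121.3), 1), (57, np.float64(119.1), 2), (60, np.float64(117.2), 0), (63, np.float64(115.1), 2), (66, np.float64(113.1), 1), (69, np.float64(111.0), 1), (72, np.float64(109.0), 0), (75, np.float64(106.9), 0), (78, np.float64(104.8), 0), (81, np.float64(102.7), 0), (84, np.float64(100.5), 1)]
```

View pics/wrist9.png

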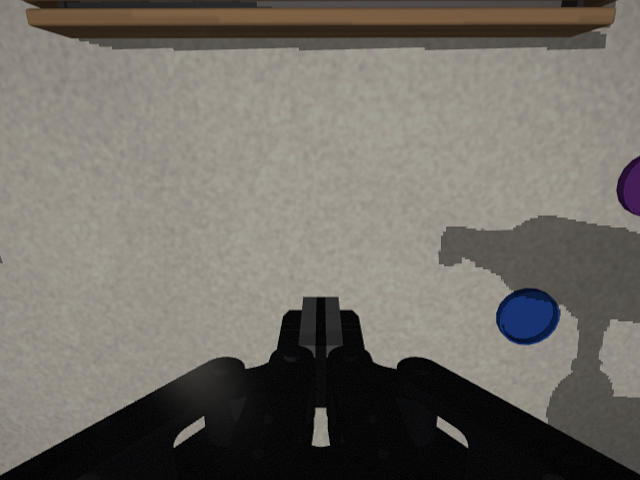

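View pics/side9.png

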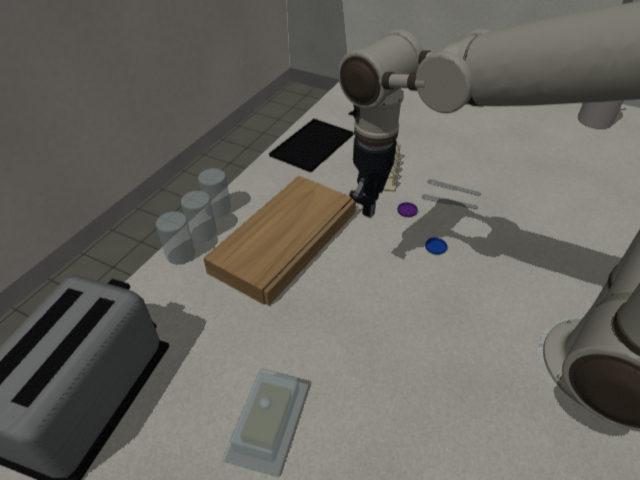

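View pics/top9.png

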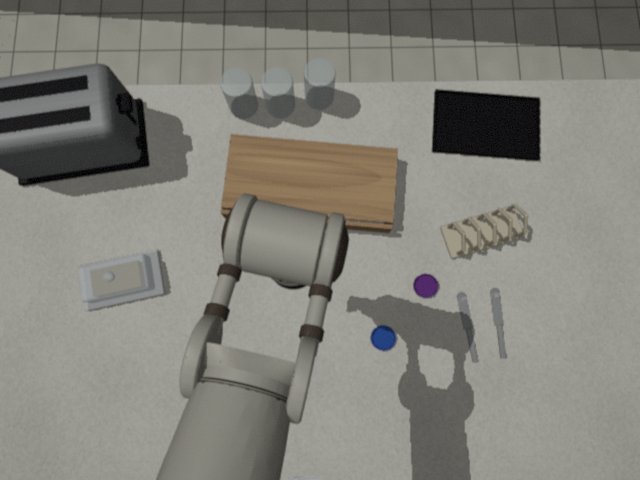

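The wrist view measures the panel's outer face at s = 132.0 mm. That matches where I pressed it (121.2 + 11 mm), so it hasn't rebounded. The bystanders and look-alikes are at their original pixels and the force reads 0. Handing in.

```bash
python3 -c "
from plant import bot
print(bot.sign_off())"; python3 st.py
```

```text
the job is handed in; nothing more can be done
None
the job is handed in; nothing more can be done
```

The four lids are sorted, the drawer is pushed home on its stop, and I handed the job in at about 33 s of the 69 s allowed.

**Lids:** I slid each lid with the fingertips inside its cup. The two large ones went into the wide row and the two small ones into the narrow row, all under the lips. The last look before closing put the outermost rims about 11 mm (wide row) and 24 mm (narrow row) inside the mouths.

**Drawer:** I pushed it slowly with shut fingers. The catch began at tool position 101 mm, peaked at about 9 N and then let go. The stop was felt at 121.2 mm, which matches the stated 20 mm from catch to home. It held 9.5 N without moving, and after I backed off the panel was still in the same place, about 3.5 mm from the box.

**What went differently or could not be checked:**
- While I dragged the first lid, the drawer eased out 2–3 mm, so I measured the rows again each time.
- The camera measurements of the row positions differed by about 1 mm from view to view.
- I could not see the lids once the drawer was closed. During closing nothing pushed them sideways.
- The bystanders and the blue and purple look-alikes looked unmoved in the final top and side views; I compared these by eye only.
- Three of the short closing steps were sent from a small shell loop over typed rows, before I went back to typing each one.

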